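# Square up a pair of sample panels and hang the set on the display peg

### The arm

A 6-joint arm with a two-finger parallel gripper is mounted at the origin on the work surface. World frame = base frame: x ahead of the robot, y to its left, z up, the work surface at z = 0. Lengths are in mm, angles in rad, forces in N, time in s.
With the tool pointing down it reaches from about 350 to 875 mm from the base axis. Payload 4.2 kg.
Tool frame: the origin (TCP) lies between the finger pads; the fingertips stand 17 mm ahead of it and the grasp point (between the pads) lies 2 mm behind it; z points along the fingers, y is the line along which they close (so a half turn about z gives the same grasp; the last joint's range is limited). The gripper opens to 85 mm and grips with 20 to 120 N. Pads are 22 mm wide; open, the fingers measure 114 mm over their backs; the gripper's body (76 mm by 85 mm) begins 54 mm behind the grasp point. The pads swing forward as they close: fully open they stand 13 mm farther back than shut.
Start: joints at [1.483, 0.385, 0.008, 0, -1.194, -0.259], TCP at [212.398, 587.781, 248.312] pointing down, gripper open.
Joint ranges: [-3.14, 3.14], [-1.21, 2.06], [-1.07, 1.41], [-3.16, 2.05], [-2.99, -0.16], [-3.1, 3.1]. Speed limits (rad/s): [2.79, 2.79, 3.14, 3.14, 3.14, 3.14].

### API

Orientations are given as a unit quaternion [x, y, z, w].
In Python, from bench import arm, get_image, get_calibration, read_state gives the robot as it stands (arm), with the cameras as plain functions and the readings as plain functions.
- The arm moves only by the tool nudge_tcp, called after "Emit:" as name(argument=value, ...), one argument or row to a line, values as JSON. Schema: {"type":"object","properties":{"increments":{"type":"array","items":{"type":"array","items":{"type":"array","items":{"type":"number"},"minItems":6,"maxItems":6},"minItems":1,"maxItems":10},"minItems":1,"maxItems":1},"jaw":{"type":"number"},"only":{"type":"string"},"quiet":{"type":"boolean"},"lines":{"type":"string"}},"required":["increments"],"additionalProperties":false}. increments is a list that holds a single list of rows (three levels of brackets), with 1 to 10 rows, each of 6 numbers: dx, dy, dz in normalised numbers (1 is 1 m), then a rotation vector rx, ry, rz in shares of pi rad (1.0 is pi rad); each row is the pose to reach, as a shift and turn from the pose commanded when the call began, along the tool's axes at that moment; what a row does not reach only later rows make up. A row lasts 1/10 s, in which the tool goes at most 50 mm and 0.15 rad, less where a joint would pass 70% of its speed; a pose out of reach is approached as far as the arm can. jaw is the finger opening in mm, set as the call begins (left out keeps the last). The fingers move at their own pace and stop on an object; the grip force is fixed at half the most. Time passes only in rows, so rows that do not move let the fingers close. The tool returns the time, the measured TCP pose, the force, the opening and the grip force at its end. only (a regular expression) keeps the lines of the reply that match it, lines (a string "A,B") keeps lines A to B, and quiet returns only ok. No shift or turn number may pass 1 either way. Input that does not fit is refused with a message, and nothing moves.
- read_state(): the state, without advancing time (a new reading comes with each control period).
- get_image(name): name is "scene" or "side" or "wrist"; returns the picture (480x640x3 uint8, blue, green, red); there is no depth.
- get_calibration(name): a dict with "K" (3x3 intrinsics, pixels), "D" ([k1, k2, p1, p2, k3] as OpenCV has them; the pictures are not rectified), "rvec" (rotation vector, rad) and "tvec" (3), from world to camera coordinates, as OpenCV has them. Camera axes: x right, y down, z forward; pixel columns grow to the right and rows downward; lengths in mm; the calibration is good to about 2 mm. A picture is of the moment at which its call begins: read the wrist's pose just before it. get_calibration takes no time and is no camera call; for the wrist camera it gives the pose at the moment of the call.
- arm.job_done(): hands the job in; it is judged then, once.
The state is a dict: "clock": time; "joints": joint angles; "joint_vel": joint speeds; "joint_efforts": joint torques, N m; "position": TCP position; "ee_rot": TCP orientation; "contact_force": force on the tool from outside, world axes, zero at the start; "wrist_torque": the same for the moment, N m; "gripper_width": finger opening in mm; "grasp_force": force on a finger pad.
Only numpy, scipy, OpenCV 4.12 (cv2) and the standard library are available. Lean on these libraries where they do the work, as an engineer would, in place of code of your own. Each camera call takes 0.05 s, during which the arm holds its last target. There are 200 camera calls.

### The job

Slide the two stacked sample panels fully home into the corner of the fenced board, hole ends against the end fence, so that the pair is square and flush with both fences. Then take both up together in one grip and hang the set by its holes on the free peg of the display stand, straight and flat against the stand's face. Leave the paints and tools around them alone.

Things in the scene. Friction and masses are not known exactly. Their poses are not given: they have to be found in the camera images.
- board: Squaring-up board, fixed to the table: plywood base 280 x 160 mm, its top 12 mm above the table. Origin at the centre of the underside, x along the 280 mm side. An L-shaped wooden fence 16 mm thick stands 24 mm above the base top round the corner at +x, -y. A panel fully home has its centre at x = 35, y = -35 mm and its hole at x = 100, y = -35 mm.
- corner (a point): Inner corner of the L-shaped fence, on the base top, at the board's x = 120, y = -60 mm. The end fence's inner face runs from here 84 mm towards the board's +y. The side fence's inner face runs from here 100 mm towards -x, shorter than a panel, so that the last 70 mm of a squared panel stand clear of it, to be gripped across the 50 mm width.
- panel_a: The lower of two like sample panels: a flat primed-hardboard strip 170 x 50 x 8 mm, 55 g, with a plain 18 mm hanging hole through it near one end. Origin at the centre of its underside; x along its length towards the hole end, z up through the thickness. Starts lying flat, on the base of the board, out of the corner and askew, hole end towards the end fence.
- panel_b: The upper of two like sample panels: a flat primed-hardboard strip 170 x 50 x 8 mm, 55 g, with a plain 18 mm hanging hole through it near one end. Origin at the centre of its underside; x along its length towards the hole end, z up through the thickness. Starts lying flat, askew on top of panel_a, hole end the same way; its underside is 20 mm above the table.
- panel_a_hole (a point): Centre of panel_a's hole at mid-thickness, 65 mm along +x from the panel's centre (20 mm from the hole end).
- panel_b_hole (a point): Centre of panel_b's hole at mid-thickness, 65 mm along +x from the panel's centre (20 mm from the hole end).
- panel_a_foot (a point): Middle of panel_a's other (foot) end at mid-thickness, 85 mm along -x from its centre.
- panel_b_foot (a point): Middle of panel_b's other (foot) end at mid-thickness, 85 mm along -x from its centre.
- stand: Wooden counter display stand, fixed, about 200 x 230 mm, 205 mm high. Origin at the centre of its underside; z up, face towards its -x. The flat plywood face, 220 mm wide and 212 mm long, leans back, 55 degrees steep, from (x = -70, z = 30 mm) at its foot to (x = 52, z = 204 mm) at its top. Two steel pegs stand out of it at y = +55 and -55 mm.
- peg_left (a point): On the axis of the peg at the stand's y = +55 mm, 8 mm out from its root, where the hole of a hung pair lies. The root is 190 mm up the face (stand x = 39, z = 186 mm). The peg, round, 8 mm thick, 46 mm long, points to the stand's -x and up, 50 degrees above level (15 degrees up from square to the face): panels put on it slide down it and swing against the face.
- peg_right (a point): The same point on the like peg at the stand's y = -55 mm.
- peg_left_tip (a point): End of the rounded tip of the left peg.
- peg_right_tip (a point): End of the rounded tip of the right peg.
- hung_set: A pair of the same panels already hanging on one of the two pegs, fixed there (left or right varies: the other peg is the free one). Its frame has the stand's axes; its origin is at table height, at the stand's x = 0 and its own peg's y.
- jar_white: A screw-top white plastic jar, 64 mm wide, 75 mm high, beside the board near its end fence; a bystander, to be left alone. Origin on its underside, near the middle.
- jar_blue: A screw-top jar 54 mm wide, 62 mm high, beside the board's side fence; a bystander, to be left alone. Origin on its underside, near the middle.
- ink: A slim ink bottle, 36 mm wide, 80 mm high; a bystander, to be left alone. Origin on its underside, near the middle.
- jar_ochre: A paint jar 72 mm wide, 85 mm high; a bystander, to be left alone. Origin on its underside, near the middle.
- tumbler: A water glass 72 mm wide, 110 mm high, at the right; a bystander, to be left alone. Origin on its underside, near the middle.
- knife: A palette knife 230 mm long, lying beside the board; a bystander, to be left alone. Origin on its underside, near the middle.
- brush: A brush lying on the table; a bystander, to be left alone. Origin on its underside, near the middle.
- tube: An aluminium paint tube 100 mm long, 26 mm thick, lying before the stand; a bystander, to be left alone. Origin on its underside, near the middle.

How it is judged:
By the outcome, as a careful person would: the job done as asked, in the order asked, and still so for the second after the job is handed in, with the robot touching nothing.
It also fails if it takes over 72 s, if anything falls off the work surface, if the arm or the gripper's body presses on something with over 40 N, if the wrist force passes 120 N, or if a joint passes its speed limit or range.

## Working session

There is one attempt and no reset: what is moved stays moved. The work goes in short steps, Python scripts to look and compute and a tool call to move; the robot and the scene stay as the last step left them, time stands still between calls to the robot, and variables do not carry over. Pictures are saved under pics/ and viewed, at most 10 in all, crops included, and the job is handed in when it is done.

```bash
ls; mkdir -p pics; python3 - <<'E'
from bench import arm, get_image, get_calibration, read_state
import cv2
for n in ["scene","side","wrist"]:
    cv2.imwrite(f"pics/{n}0.png",get_image(n))
    c=get_calibration(n); print(n,c)
print(read_state())
E
```

```text
bench.py
pics
scene {'K': array([[491.89940248,   0.        , 316.35304171],
       [  0.        , 491.89940248, 236.92629134],
       [  0.        ,   0.        ,   1.        ]]), 'D': array([-0.0547856,  0.       ,  0.       ,  0.       ,  0.       ]), 'rvec': array([ 1.52835533,  1.78346823, -0.96479979]), 'tvec': array([ 185.47720116, -168.82502355, 1545.95253802])}
side {'K': array([[452.16745229,   0.        , 319.62234163],
       [  0.        , 452.16745229, 242.28021823],
       [  0.        ,   0.        ,   1.        ]]), 'D': array([-0.04843955,  0.        ,  0.        ,  0.        ,  0.        ]), 'rvec': array([ 2.37734117, -0.08771445,  0.02252302]), 'tvec': array([-543.81198173,   64.02879448, 1157.74030624])}
wrist {'K': array([[339.88334731,   0.        , 323.32741456],
       [  0.        , 339.88334731, 240.26754213],
       [  0.        ,   0.        ,   1.        ]]), 'D': array([-0.01903896,  0.        ,  0.        ,  0.        ,  0.        ]), 'rvec': array([-1.68653487,  2.40521787,  0.37866441]), 'tvec': array([623.84429313, -40.21273041, 380.4003801 ])}
{'clock': 0.15, 'joints': array([ 1.48260026e+00,  3.85400385e-01,  6.92370314e-03, -3.09387251e-04,
       -1.19396832e+00, -2.58615283e-01]), 'joint_vel': array([-0.00119537, -0.0033353 ,  0.00430949,  0.00040585, -0.0008414 ,
        0.00141944]), 'joint_efforts': array([ 8.23897481e-04, -3.92677402e+01,  1.88581878e+01,  4.18861270e+00,
       -3.40695660e-03,  4.99725594e-09]), 'position': array([212.28491696, 587.4152365 , 247.46052908]), 'ee_rot': array([ 9.84992684e-01, -1.72594070e-01, -7.31144783e-05,  8.33585864e-04]), 'contact_force': array([ 0.49515159, -0.64296918,  0.17156101]), 'wrist_torque': array([0.0073052 , 0.03405385, 0.01130577]), 'grasp_force': 0.0, 'gripper_width': 85.52001392442286}
```

View pics/scene0.png

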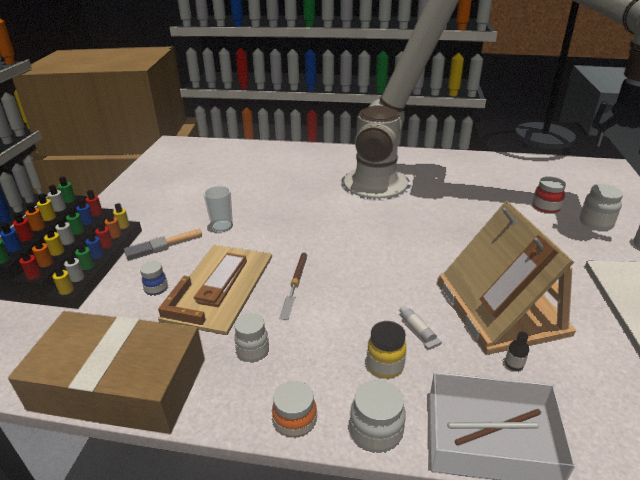

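View pics/side0.png

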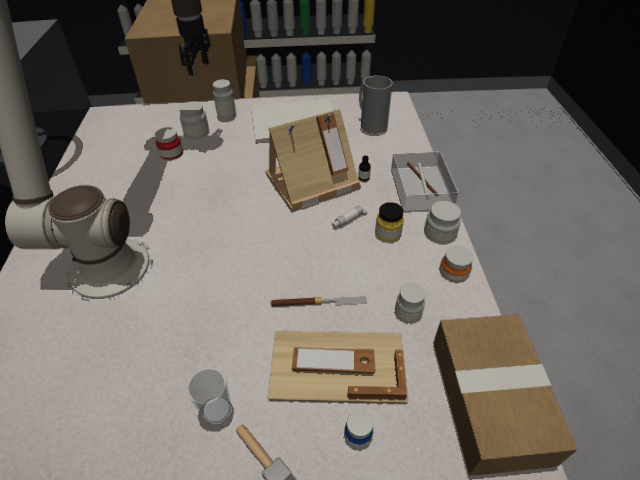

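The side view shows the board at about (271–407, 332–402), with the fence corner at lower right (~400,392) and the panels above and left of it. On the stand, the left peg (291,131) is free and the set hangs on the right one. The scene view agrees.

```bash
cat > h.py <<'E'
from bench import arm, get_image, get_calibration, read_state
import numpy as np, cv2
from scipy.spatial.transform import Rotation as R
def ray(c,uv):
    p=cv2.undistortPoints(np.array([[uv]],float),c["K"],c["D"])[0,0]
    M=cv2.Rodrigues(c["rvec"])[0]
    return -M.T@c["tvec"], M.T@np.array([p[0],p[1],1])
def onz(c,uv,z):
    o,d=ray(c,uv); return o+d*(z-o[2])/d[2]
def proj(c,P):
    return cv2.projectPoints(np.atleast_2d(np.array(P,float)),c["rvec"],c["tvec"],c["K"],c["D"])[0][:,0]
def tri(obs):
    A=np.zeros((3,3));b=np.zeros(3)
    for c,uv in obs:
        o,d=ray(c,uv);d/=np.linalg.norm(d);Q=np.eye(3)-np.outer(d,d);A+=Q;b+=Q@o
    return np.linalg.solve(A,b)
def state():
    s=read_state(); return np.array(s["position"]),R.from_quat(s["ee_rot"]),s
def delta(p,r):  # move from measured pose to target, tool axes
    P,Q,_=state(); return Q.inv().apply(np.array(p)-P).round(1),(Q.inv()*r).as_rotvec().round(4)
E
python3 - <<'E'
from h import *
s=get_calibration("side"); w=get_calibration("wrist")
for uv in [(275,332),(404,333),(271,402),(407,402)]: print(onz(s,uv,12).round())
for uv in [(294,348),(374,350),(373,374),(293,371)]: print("panel",onz(s,uv,28).round())
sc=get_calibration("scene")
for uv in [(348,208),(286,203),(359,185),(267,175)]: print("standfoot",onz(s,uv,5).round())
print("face top",tri([(s,(275,135)),(sc,(507,205))]),tri([(s,(340,112)),(sc,(569,263))]))
print(R.from_quat(read_state()["ee_rot"]).as_matrix().round(3))
M=cv2.Rodrigues(w["rvec"])[0]; P,Q,_=state()
print("cam in tool",Q.inv().apply(-M.T@w["tvec"]-P), (Q.inv().as_matrix()@M.T).round(3))
im=get_image("side")
cv2.imwrite("pics/stand.png",cv2.resize(im[100:215,255:385],None,fx=5,fy=5,interpolation=cv2.INTER_CUBIC))
E
```

```text
[ 429. -234.   12.]
[ 715. -259.   12.]
[ 421. -397.   12.]
[ 690. -417.   12.]
panel [ 471. -287.   28.]
panel [ 639. -305.   28.]
panel [ 629. -360.   28.]
panel [ 467. -341.   28.]
standfoot [639. 170.   5.]
standfoot [462. 206.   5.]
standfoot [684. 271.   5.]
standfoot [405. 343.   5.]
face top [440.63532202 293.28662019 191.12722363] [631.62813104 376.65767277 196.14557176]
[[ 0.94  -0.34  -0.   ]
 [-0.34  -0.94  -0.002]
 [ 0.     0.002 -1.   ]]
cam in tool [  79.34195334    0.75152071 -126.39681651] [[-0.001 -0.951 -0.308]
 [ 1.    -0.    -0.001]
 [ 0.001 -0.308  0.951]]
```

View pics/stand.png

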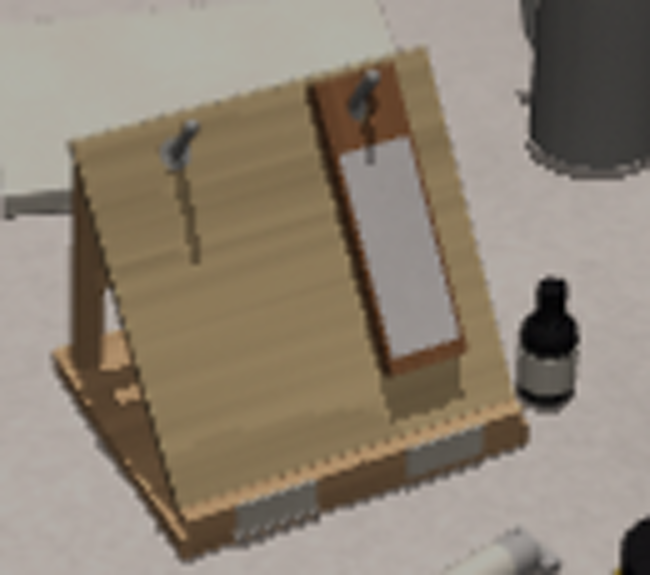

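The crop shows the face corners at full-picture pixels TL (269,129), TR (340.4,109.6), BR (359,180.6) and BL (291,202.6). The left peg is free, with its tip at about (293.5,125), and the right peg's tip is at about (329.5,114.5).

```bash
cat >> h.py <<'E'
from scipy.optimize import least_squares
a50=np.radians(50)
TIP=lambda y:[39-46*np.cos(a50),y,186+46*np.sin(a50)]
PEG=lambda y,t=8:[39-t*np.cos(a50),y,186+t*np.sin(a50)]
STAND={"TL":[52,110,204],"TR":[52,-110,204],"BL":[-70,110,30],"BR":[-70,-110,30],"tipL":TIP(55),"tipR":TIP(-55),"rootL":PEG(55,0)}
BOARD={"c":[120,-60,12],"pp":[140,80,12],"pm":[140,-80,12],"mp":[-140,80,12],"mm":[-140,-80,12],
 "ctop":[120,-60,36],"cout":[136,-76,36],"etop":[120,24,36],"eout":[136,24,36],"stop":[20,-60,36],"sout":[20,-76,36]}
PAN={"hp":[85,25,8],"hm":[85,-25,8],"fp":[-85,25,8],"fm":[-85,-25,8],"hole":[65,0,8]}
def pose(v,P,z=0): return R.from_euler("z",v[2]).apply(P)+[v[0],v[1],z]
def fit(model,obs,v0,z=0,only=None):
    """obs: list of (calib,{name:uv})"""
    def f(v):
        r=[]
        for c,d in obs:
            k=list(d); r.append((proj(c,pose(v,[model[i] for i in k],z))-[d[i] for i in k]).ravel())
        return np.concatenate(r)
    s=least_squares(f,v0,loss="soft_l1"); return s.x,f(s.x).reshape(-1,2).round(1)
E
python3 - <<'E'
from h import *
s=get_calibration("side");sc=get_calibration("scene")
o1=(s,{"TL":(269,129),"TR":(340.4,109.6),"BR":(359,180.6),"BL":(291,202.6),"tipL":(293.5,125),"tipR":(329.5,114.5)})
o2=(sc,{"TL":(507,205),"TR":(569,263)})
for o in ([o1],[o1,o2]):
    v,r=fit(STAND,o,[540,300,1.95]); print(v,np.degrees(v[2]),r.tolist(),pose(v,PEG(55)))
ob=(s,{"pp":(275,332)}) 
v,r=fit(BOARD,[(s,{"mp":(275,332),"pp":(404,333),"mm":(271,402),"pm":(407,402)})],[565,-327,-.09]); print(v,r.tolist())
v,r=fit(PAN,[(s,{"fp":(294,348),"hp":(374,350),"hm":(373,374),"fm":(293,371)})],[552,-323,-.09],20); print(v,r.tolist())
E
```

```text
[551.02669515 284.34567417   1.96664445] 112.68042668413133 [[0.2, -0.5], [-0.3, -0.5], [-0.6, -0.2], [-0.1, 0.2], [0.2, 0.3], [0.6, 0.8]] [487.22463295 294.37765547 192.12835554]
[552.05936841 286.8203909    1.94346136] 111.35213347419861 [[0.6, -1.6], [0.8, -0.6], [-0.5, -0.1], [-0.6, -0.8], [0.4, -0.4], [1.2, 0.5], [-1.4, -3.8], [0.1, -1.2]] [488.50700233 298.32867291 192.12835554]
[ 5.64221466e+02 -3.26714768e+02 -8.11214147e-02] [[0.9, 0.5], [-2.1, 0.0], [-1.2, -0.6], [3.8, 0.1]]
[ 5.51820925e+02 -3.23192014e+02 -1.12267933e-01] [[-0.2, 0.7], [0.0, 1.2], [2.0, -1.1], [-1.2, -0.9]]
```

The manual's scale: shifts go in shares of 1 m and turns go in shares of pi rad. Converting my numbers, 404 mm / 1000 = 0.404, 195 mm / 1000 = 0.195.

Emit:
nudge_tcp(
  increments=[
    [[0.05,0.025,-0.127,0,0,0],[0.1,0.05,-0.127,0,0,0],[0.2,0.1,-0.127,0,0,0],[0.404,0.195,-0.127,0,0,0],[0.404,0.195,-0.127,0,0,0],[0.404,0.195,-0.127,0,0,0],[0.404,0.195,-0.127,0,0,0],[0.404,0.195,-0.127,0,0,0],[0.404,0.195,-0.127,0,0,0],[0.404,0.195,-0.127,0,0,0]],
  ],
)

```text
clock: 1.2
position: [527.3, 265.1, 375.5]
ee_rot: [0.985, -0.173, -0.0, -0.0]
contact_force: [0.0, 0.2, -0.7]
gripper_width: 85.4
grasp_force: 0.0
```

Emit:
nudge_tcp(
  increments=[
    [[0,0,0,0,0,0],[0,0,0,0,0,0],[0,0,0,0,0,0],[0,0,0,0,0,0]],
  ],
)

```text
clock: 1.6
position: [525.3, 268.0, 375.2]
ee_rot: [0.985, -0.172, -0.0, 0.0]
contact_force: [0.3, -0.5, 0.6]
gripper_width: 85.3
grasp_force: 0.0
```

```bash
python3 - <<'E'
from h import *
c=get_calibration("wrist"); im=get_image("wrist"); cv2.imwrite("pics/w1.png",im)
np.save("w1.npy",c,allow_pickle=True); print(state()[:1])
for k,p in STAND.items(): print(k,proj(c,pose([551.5,285.5,1.955],p)).round())
E
```

```text
(array([525.25278648, 268.076698  , 375.29717013]),)
TL [[332. 318.]]
TR [[161. 147.]]
BL [[394. 202.]]
BR [[286.  74.]]
tipL [[328. 259.]]
tipR [[238. 164.]]
rootL [[305. 264.]]
```

View pics/w1.png

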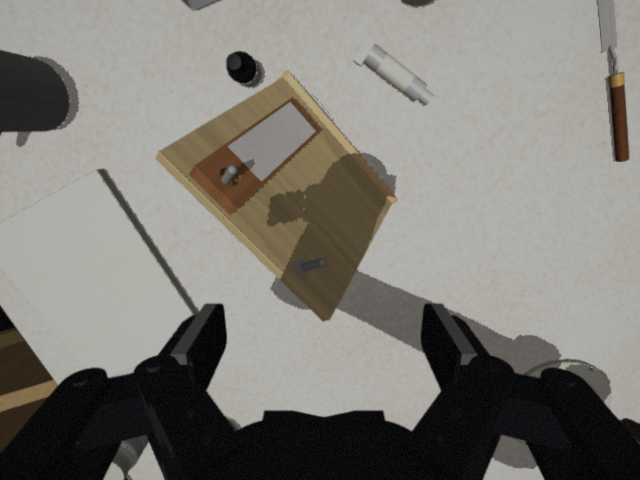

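In the wrist view the face's top edge runs (157,155)–(327,320) and the left peg goes from its root (300,267) to its tip (326,262.5). The foot corners are about (391,198) and (287,75).

```bash
python3 - <<'E'
from h import *
c=np.load("w1.npy",allow_pickle=True).item(); s=get_calibration("side")
o1=(s,{"TL":(269,129),"TR":(340.4,109.6),"BR":(359,180.6),"BL":(291,202.6),"tipL":(293.5,125),"tipR":(329.5,114.5)})
ow=(c,{"TL":(327,320),"TR":(157.5,155),"tipL":(326,262.5),"tipR":(238,168),"rootL":(300,267)})
for o in ([ow],[o1,ow]):
    v,r=fit(STAND,o,[551,285,1.95]); print(v,r.tolist(),pose(v,PEG(55)),pose(v,TIP(55)))
print("tri tip",tri([(s,(293.5,125)),(c,(326,262.5))]))
# go view board
vb=[564,-327,-.08]
r=R.from_euler("z",-.08)*R.from_euler("x",np.pi)
cam=np.array([575,-330,0]); print(delta([500,-330,260],r), delta([500,-330,260],r*R.from_euler("z",np.pi)))
print(state()[2]["joints"])
E
```

```text
[549.4064454  289.77298512   1.95360837] [[1.7, 0.7], [0.4, -3.7], [-2.1, -0.1], [-4.1, 0.3], [1.8, 0.6]] [485.74057831 300.63581887 192.12835554] [494.86440658 277.97788928 221.23804438]
[549.58016146 289.25400153   1.95746962] [[-0.3, -1.7], [-0.6, -1.2], [-1.4, -1.0], [-1.0, -1.0], [-0.5, -0.7], [0.0, -0.0], [2.6, 0.3], [0.8, -3.6], [-1.4, -0.6], [-3.8, 0.1], [2.5, 0.3]] [485.87282498 299.87092524 192.12835554] [495.0840729  277.24839383 221.23804438]
tri tip [495.08913622 276.00804113 220.32947116]
(array([178.4, 571.4, 115.3]), array([ 0.000e+00,  2.000e-04, -2.648e-01])) (array([178.4, 571.4, 115.3]), array([ 2.0000e-04, -0.0000e+00,  2.8768e+00]))
[ 7.46267289e-01  2.66569551e-01  1.48869272e-01 -1.21411217e-04
 -1.45321744e+00  4.79768983e-01]
```

```bash
cat >> h.py <<'E'
VS=[549.5,289.3,1.956]
def hangrot(sx):  # tool rot with hung pair flat on face; sx=+1: tool x up the face (panel +x)
    t=np.radians(55); Rs=R.from_euler("z",VS[2])
    u=Rs.apply([np.cos(t),0,np.sin(t)]); n=Rs.apply([-np.sin(t),0,np.cos(t)])
    x=sx*u; z=-n; return R.from_matrix(np.c_[x,np.cross(z,x),z]),u,n
E
python3 - <<'E'
from h import *
_,Q,s=state(); j=s["joints"]
def base(j1,ph): return R.from_euler("z",j1)*R.from_euler("y",ph)
C=(base(j[0],np.pi/2)*R.from_euler("x",-j[5])).inv()*Q
for sx in (1,-1):
    Rh,u,n=hangrot(sx); 
    for L in (150,250):
        wc=pose(VS,PEG(55))-98*u+L*n; j1=np.arctan2(wc[1],wc[0])
        for ph in (0.1,.6):
            W=(base(j1,ph).inv()*Rh*C.inv()).as_matrix() # Rx(a)Ry(b)Rx(c)
            b=np.arccos(W[0,0]); a=np.arctan2(W[1,0],-W[2,0]); c=np.arctan2(W[0,1],W[0,2])
            print(sx,L,ph,"j1",j1.round(2),"a,b,c",np.round([a,b,c],2), np.abs((R.from_euler("x",a)*R.from_euler("y",b)*R.from_euler("x",c)).as_matrix()-W).max().round(3))
for y in (-.08,np.pi-.08):
    r=R.from_euler("z",y)*R.from_euler("x",np.pi); print(delta([490,-325,280],r),delta([650,-335,280],r))
E
```

```text
1 150 0.1 j1 0.24 a,b,c [0.95 1.63 2.97] 0.0
1 150 0.6 j1 0.24 a,b,c [0.98 1.34 2.56] 0.0
1 250 0.1 j1 0.1 a,b,c [0.92 1.74 2.89] 0.0
1 250 0.6 j1 0.1 a,b,c [0.92 1.44 2.5 ] 0.0
-1 150 0.1 j1 0.24 a,b,c [ 0.95  1.63 -0.17] 0.0
-1 150 0.6 j1 0.24 a,b,c [ 0.98  1.34 -0.58] 0.0
-1 250 0.1 j1 0.1 a,b,c [ 0.92  1.74 -0.25] 0.0
-1 250 0.6 j1 0.1 a,b,c [ 0.92  1.44 -0.65] 0.0
(array([167.3, 570.1,  95.3]), array([ 0.000e+00,  2.000e-04, -2.648e-01])) (array([321.3, 525.4,  95.3]), array([ 0.000e+00,  2.000e-04, -2.648e-01]))
(array([167.3, 570.1,  95.3]), array([ 2.0000e-04, -0.0000e+00,  2.8768e+00])) (array([321.3, 525.4,  95.3]), array([ 2.0000e-04, -0.0000e+00,  2.8768e+00]))
```

To row units: 575 mm / 1000 = 0.575, 139 mm / 1000 = 0.139, 2.877 rad / 3.1416 = 0.9158.

Emit:
nudge_tcp(
  increments=[
    [[0.139,0.575,0,0,0,0.9158],[0.139,0.575,0,0,0,0.9158],[0.139,0.575,0,0,0,0.9158],[0.139,0.575,0,0,0,0.9158],[0.139,0.575,0,0,0,0.9158],[0.139,0.575,0,0,0,0.9158],[0.139,0.575,0,0,0,0.9158],[0.139,0.575,0.105,0,0,0.9158],[0.139,0.575,0.105,0,0,0.9158],[0.139,0.575,0.105,0,0,0.9158]],
  ],
)

```text
clock: 2.65
position: [472.4, -218.4, 315.4]
ee_rot: [-0.601, 0.799, -0.001, 0.001]
contact_force: [0.7, 0.5, 1.2]
gripper_width: 85.1
grasp_force: 0.0
```

```bash
python3 - <<'E'
from h import *
r=R.from_euler("z",np.pi-.08)*R.from_euler("x",np.pi); print(delta([460,-320,270],r),state()[2]["joints"].round(2))
E
```

```text
(array([101.1, -16.1,  45.4]), array([-1.1000e-03,  1.3000e-03,  1.3707e+00])) [-0.12  0.16 -0.13 -0.   -1.28 -0.16]
```

To row units: 101 mm / 1000 = 0.101, 45 mm / 1000 = 0.045, 1.377 rad / 3.1416 = 0.4383.

Emit:
nudge_tcp(
  increments=[
    [[0.101,-0.016,0.045,0,0,0.4383],[0.101,-0.016,0.045,0,0,0.4383],[0.101,-0.016,0.045,0,0,0.4383],[0.101,-0.016,0.045,0,0,0.4383],[0.101,-0.016,0.045,0,0,0.4383],[0.101,-0.016,0.045,0,0,0.4383],[0.101,-0.016,0.045,0,0,0.4383],[0.101,-0.016,0.045,0,0,0.4383],[0.101,-0.016,0.045,0,0,0.4383],[0.101,-0.016,0.045,0,0,0.4383]],
  ],
)

```text
clock: 3.65
position: [461.1, -318.2, 270.7]
ee_rot: [0.041, 0.999, -0.0, 0.0]
contact_force: [0.6, 0.0, -0.5]
gripper_width: 85.2
grasp_force: 0.0
```

Emit:
nudge_tcp(
  increments=[
    [[0,0,0,0,0,0],[0,0,0,0,0,0],[0,0,0,0,0,0]],
  ],
)

```text
clock: 3.95
position: [460.7, -318.9, 270.5]
ee_rot: [0.04, 0.999, -0.0, 0.0]
contact_force: [0.3, 0.4, -0.2]
gripper_width: 85.6
grasp_force: 0.0
```

```bash
python3 - <<'E'
from h import *
print(state()[2]["joints"].round(2))
c=get_calibration("wrist"); im=get_image("wrist"); np.save("w2.npy",c,allow_pickle=True)
cv2.imwrite("w2full.png",im); P=proj(c,pose([564,-327,-.08],list(BOARD.values()))); print(P.round())
cv2.imwrite("pics/w2.png",cv2.resize(im[:320],(800,400)) if 0 else im)
E
```

```text
[-0.32  0.26 -0.12  0.   -1.19 -1.34]
[[280. 365.]
 [382. 377.]
 [266. 377.]
 [396. 170.]
 [252. 170.]
 [278. 377.]
 [266. 387.]
 [343. 377.]
 [343. 387.]
 [274. 308.]
 [261. 308.]]
```

View pics/w2.png

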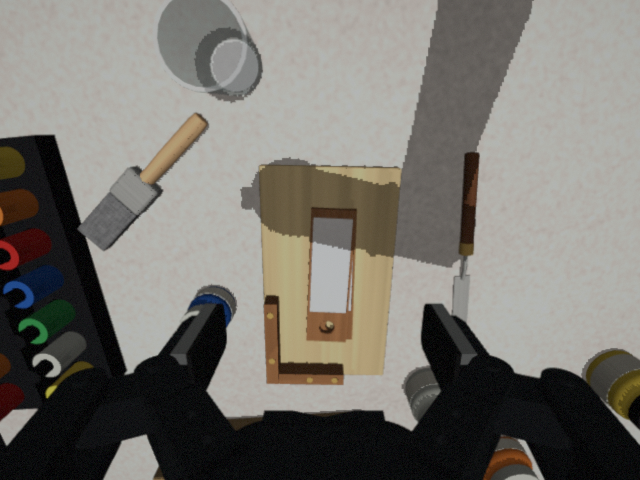

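The wrist view shows the board upright, foot end at the top. Board corners are at (260,165), (400,167) and (383,375), the fence inner corner is at about (279,376), and the panels span about (308–356, 208–341).

```bash
python3 - <<'E'
import cv2
im=cv2.imread("w2full.png"); cv2.imwrite("pics/w2c.png",cv2.resize(im[195:390,250:410],None,fx=3,fy=3,interpolation=cv2.INTER_CUBIC))
E
```

```text
(no output)
```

View pics/w2c.png

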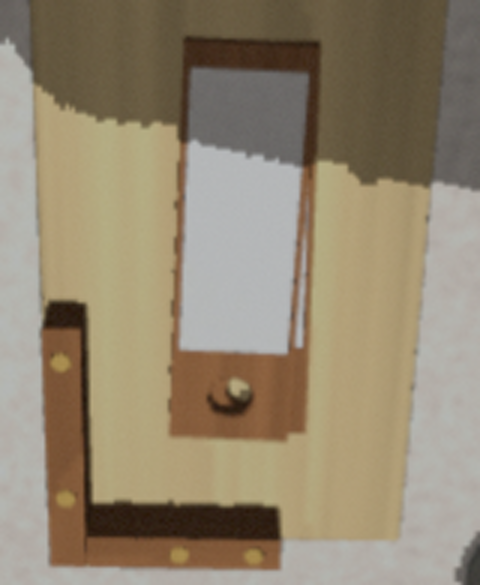

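The crop ×3 offset (250,195) shows panel b's hole end at (170,435)–(287,440) and its hole at (230,394). Panel a's corner peeks out at (305,432). The fence inner edges run (86,328)→(88,537)→(280,537), all in crop pixels.

```bash
python3 - <<'E'
from h import *
c=np.load("w2.npy",allow_pickle=True).item(); f=lambda u,v:(250+u/3,195+v/3)
ob=(c,{"mm":(260,165.5),"mp":(400,167.5),"pp":f(399,540),"ctop":f(88,537),"etop":f(280,537),"eout":f(280,567),"cout":f(50,566),"stop":f(86,328),"sout":f(44,328),"c":f(90,504)})
vb,r=fit(BOARD,[ob],[564,-327,-.08]); print("board",vb,np.degrees(vb[2]),r.tolist())
oq=(c,{"hm":f(170,435),"hp":f(287,440),"hole":f(230,394),"fm":f(185,43),"fp":f(316,46)})
v,r=fit(PAN,[oq],[552,-323,-.1],20); print("b",v,np.degrees(v[2]),r.tolist())
va,r=fit(PAN,[(c,{"hp":f(305,432),"fp":f(321,46)})],[552,-323,-.08],12); print("a?",va,r.tolist())
inv=lambda P: R.from_euler("z",-vb[2]).apply(np.array(P)-[vb[0],vb[1],0]).round(1)
for n,vv,z in (("b",v,20),("a",va,12)): print(n,"in board",[inv(q).tolist() for q in pose(vv,list(PAN.values()),z)])
for n,uv,z in (("blue",(213,300),60),):
    print(n,inv(onz(c,uv,z)))
s=get_calibration("side"); print("blue",inv(onz(s,(359,425),62)),"white",inv(onz(s,(411,294),75)),"knife",inv(onz(s,(272,303),5)),inv(onz(s,(366,300),5)))
E
```

```text
board [ 5.60460588e+02 -3.22461895e+02 -1.00305511e-01] -5.747082439424195 [[-1.6, -0.4], [2.0, 0.4], [0.3, 0.3], [-0.5, -0.3], [0.9, 0.7], [0.4, 0.8], [0.2, -0.0], [-1.7, 0.0], [-1.2, -0.2], [1.0, -1.4]]
b [ 5.50857587e+02 -3.19418431e+02 -1.26546735e-01] -7.250593845230986 [[-0.3, 0.1], [0.2, -0.0], [0.2, 0.8], [-0.7, -0.9], [0.6, 0.1]]
a? [ 5.53830668e+02 -3.14638238e+02 -9.07503816e-02] [[-0.0, 0.1], [0.0, -0.1]]
b in board [[75.8, 24.8, 28.0], [74.5, -25.2, 28.0], [-94.2, 29.3, 28.0], [-95.5, -20.7, 28.0], [55.1, 0.4, 28.0]]
a in board [[77.4, 32.9, 20.0], [77.9, -17.1, 20.0], [-92.6, 31.3, 20.0], [-92.1, -18.7, 20.0], [57.6, 7.7, 20.0]]
blue [   2.8 -127.4   60. ]
blue [  38.4 -149.1   62. ] white [160.6 139.6  75. ] knife [-155.4  158.9    5. ] [ 67.2 172.9   5. ]
```

```bash
cat >> h.py <<'E'
VB=[560.5,-322.5,-.1003]
RB=R.from_euler("z",np.pi+VB[2])*R.from_euler("x",np.pi)
def bd(x,y,z): return delta(pose(VB,[x,y,z]),RB)
def inb(P): return R.from_euler("z",-VB[2]).apply(np.array(P)-[VB[0],VB[1],0])
E
python3 -c "
from h import *
print(bd(-45,5,70),bd(-45,5,31))"
```

```text
(array([-54.9,  10.5, 200.5]), array([-0.    ,  0.    ,  0.0193])) (array([-54.9,  10.5, 239.5]), array([-0.    ,  0.    ,  0.0193]))
```

To row units: 215 mm / 1000 = 0.215, 210 mm / 1000 = 0.21, 0.019 rad / 3.1416 = 0.006.

Emit:
nudge_tcp(
  increments=[
    [[-0.055,0.0105,0.1,0,0,0.006],[-0.055,0.0105,0.15,0,0,0.006],[-0.055,0.0105,0.2,0,0,0.006],[-0.055,0.0105,0.2,0,0,0.006],[-0.055,0.0105,0.205,0,0,0.006],[-0.055,0.0105,0.21,0,0,0.006],[-0.055,0.0105,0.215,0,0,0.006],[-0.055,0.0105,0.215,0,0,0.006],[-0.055,0.0105,0.215,0,0,0.006]],
  ],
  jaw=66,
)

```text
clock: 4.9
position: [517.3, -313.7, 57.8]
ee_rot: [0.051, 0.999, -0.001, 0.002]
contact_force: [0.0, -0.8, 0.1]
gripper_width: 65.8
grasp_force: 0.0
```

```bash
python3 - <<'E'
from h import *
print(bd(-45,5,31)); im=get_image("wrist"); cv2.imwrite("pics/w3.png",im)
E
```

```text
(array([ 1.2,  0.6, 26.8]), array([-0.001 ,  0.004 , -0.0008]))
```

View pics/w3.png

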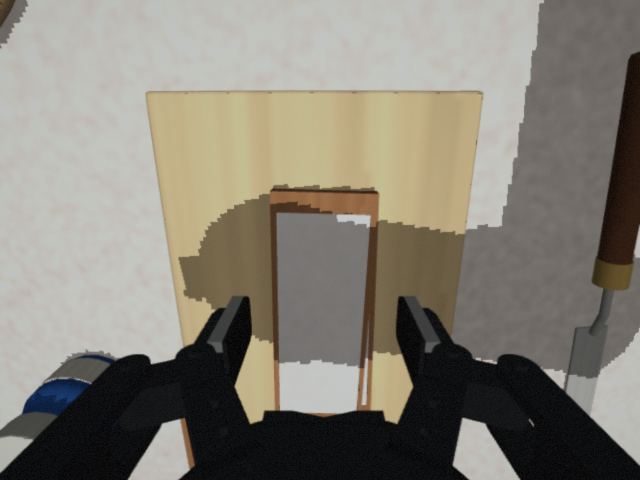

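The wrist view shows both panels (columns 273–377) centred between the fingertips, whose inner faces are at about 250 and 398. There is clearance on both sides, so it is safe to descend.

To row units: 27 mm / 1000 = 0.027, 24 mm / 1000 = 0.024.

Emit:
nudge_tcp(
  increments=[
    [[0.001,0.0005,0.012,0,0,0],[0.001,0.0005,0.024,0,0,0],[0.001,0.0005,0.027,0,0,0],[0.001,0.0005,0.027,0,0,0],[0.001,0.0005,0.027,0,0,0]],
  ],
)

```text
clock: 5.45
position: [515.4, -312.6, 28.2]
ee_rot: [0.05, 0.999, -0.0, -0.0]
contact_force: [0.2, 0.2, -0.3]
gripper_width: 65.8
grasp_force: 0.0
```

Emit:
nudge_tcp(
  increments=[
    [[0,0,0.001,0,0,0],[0,0,0.002,0,0,0],[0,0,0.002,0,0,0],[0,0,0.002,0,0,0]],
  ],
  jaw=58,
)

```text
clock: 5.85
position: [515.4, -312.6, 26.7]
ee_rot: [0.051, 0.999, -0.0, 0.0]
contact_force: [0.1, -0.2, -0.1]
gripper_width: 58.0
grasp_force: 0.0
```

Emit:
nudge_tcp(
  increments=[
    [[0,0,0.001,0,0,0],[0,0,0.002,0,0,0],[0,0,0.002,0,0,0],[0,0,0.002,0,0,0]],
  ],
)

```text
clock: 6.25
position: [515.4, -312.6, 24.5]
ee_rot: [0.051, 0.999, -0.0, 0.0]
contact_force: [-0.6, -0.0, 0.2]
gripper_width: 57.8
grasp_force: 0.1
```

To row units: 1 mm / 1000 = 0.001.

Emit:
nudge_tcp(
  increments=[
    [[0,0,0.001,0,0,0],[0,0,0.001,0,0,0],[0,0,0.001,0,0,0]],
  ],
)

```text
clock: 6.55
position: [515.4, -312.6, 24.5]
ee_rot: [0.05, 0.999, -0.0, 0.0]
contact_force: [-1.5, 1.0, 5.8]
gripper_width: 58.3
grasp_force: 2.8
```

Emit:
nudge_tcp(
  increments=[
    [[0,0,0.001,0,0,0],[0,0,0.001,0,0,0],[0,0,0.001,0,0,0]],
  ],
)

```text
clock: 6.85
position: [515.4, -312.6, 24.4]
ee_rot: [0.05, 0.999, -0.0, 0.0]
contact_force: [-2.8, 2.1, 10.9]
gripper_width: 58.2
grasp_force: 5.4
```

To row units: -5 mm / 1000 = -0.005.

Emit:
nudge_tcp(
  increments=[
    [[0,0,-0.005,0,0,0],[0,0,-0.005,0,0,0],[0,0,-0.005,0,0,0]],
  ],
)

```text
clock: 7.15
position: [515.3, -312.5, 27.4]
ee_rot: [0.051, 0.999, 0.0, 0.0]
contact_force: [-0.3, -0.5, -0.8]
gripper_width: 57.9
grasp_force: 0.0
```

Emit:
nudge_tcp(
  increments=[
    [[0,0,0,0,0,0],[0,0,0,0,0,0],[0,0,0,0,0,0],[0,0,0,0,0,0],[0,0,0,0,0,0],[0,0,0,0,0,0]],
  ],
  jaw=30,
)

```text
clock: 7.75
position: [515.4, -312.5, 27.7]
ee_rot: [0.051, 0.999, 0.0, 0.0]
contact_force: [-0.8, 3.1, 5.2]
gripper_width: 48.5
grasp_force: 62.4
```

```bash
python3 -c "
from h import *
P,Q,s=state(); print(inb(P).round(1))"
```

```text
[-45.9   5.5  27.7]
```

To row units: -40 mm / 1000 = -0.04, -38 mm / 1000 = -0.038.

Emit:
nudge_tcp(
  increments=[
    [[-0.005,-0.005,-0.0005,0,0,0],[-0.012,-0.012,-0.0005,0,0,0],[-0.02,-0.02,-0.0005,0,0,0],[-0.028,-0.027,-0.0005,0,0,0],[-0.034,-0.032,-0.0005,0,0,0],[-0.038,-0.036,-0.0005,0,0,0],[-0.04,-0.038,-0.0005,0,0,0],[-0.04,-0.038,-0.0005,0,0,0],[-0.04,-0.038,-0.0005,0,0,0]],
  ],
)

```text
clock: 8.65
position: [549.6, -352.8, 27.7]
ee_rot: [0.05, 0.999, 0.001, -0.003]
contact_force: [-5.6, 7.5, 6.1]
gripper_width: 48.8
grasp_force: 62.2
```

```bash
python3 -c "
from h import *
P,Q,s=state(); print(inb(P).round(1)); cv2.imwrite('pics/s4.png',cv2.resize(get_image('side')[310:450,255:425],None,fx=4,fy=4,interpolation=cv2.INTER_CUBIC))"
```

```text
[ -7.8 -31.2  27.7]
```

View pics/s4.png

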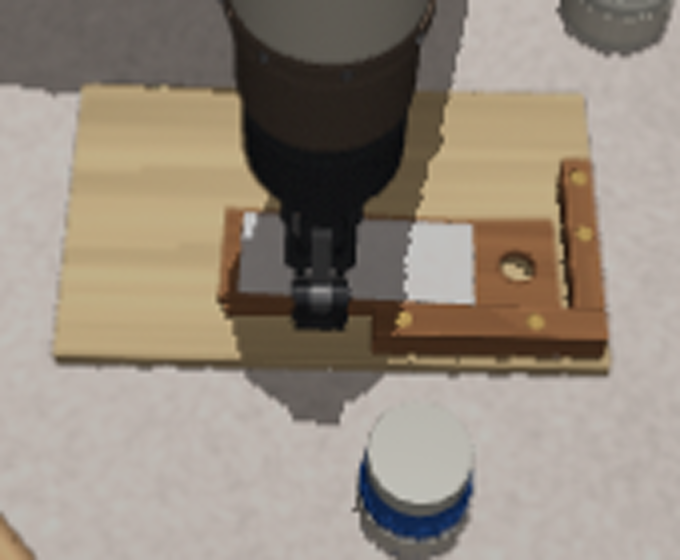

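The side crop shows the pair gripped, long edge at the side fence. The hole ends are about 5 mm short of the end fence (panel end ~555, fence ~570). Now release, then push the foot end home with closed fingers.

To row units: 75 mm / 1000 = 0.075, -50 mm / 1000 = -0.05.

Emit:
nudge_tcp(
  increments=[
    [[0,0,0,0,0,0],[0,0,0,0,0,0],[0,0,0,0,0,0],[0,0,-0.02,0,0,0],[0,0,-0.05,0,0,0],[0.035,-0.003,-0.05,0,0,0],[0.075,-0.003,-0.05,0,0,0],[0.075,-0.003,-0.05,0,0,0],[0.075,-0.003,-0.05,0,0,0]],
  ],
  jaw=66,
)

```text
clock: 9.6
position: [476.3, -350.4, 78.5]
ee_rot: [0.051, 0.999, -0.0, 0.001]
contact_force: [1.3, 0.5, -1.1]
gripper_width: 66.5
grasp_force: 0.0
```

Emit:
nudge_tcp(
  increments=[
    [[0,0,0,0,0,0],[0,0,0,0,0,0],[0,0,0,0,0,0],[0,0,0,0,0,0],[0,0,0,0,0,0],[0,0,0,0,0,0],[0,0,0,0,0,0]],
  ],
  jaw=0,
)

```text
clock: 10.3
position: [476.4, -349.8, 78.0]
ee_rot: [0.051, 0.999, -0.0, -0.0]
contact_force: [-0.1, -0.4, -0.0]
gripper_width: 0.3
grasp_force: 0.0
```

```bash
python3 -c "
from h import *
P,Q,s=state(); print(inb(P).round(1),bd(-82,-35,31))"
```

```text
[-80.9 -35.6  78. ] (array([ 1.1,  0.6, 47. ]), array([-0.    , -0.    , -0.0008]))
```

To row units: 47 mm / 1000 = 0.047, 40 mm / 1000 = 0.04.

Emit:
nudge_tcp(
  increments=[
    [[0.001,0.0005,0.02,0,0,0],[0.001,0.0005,0.04,0,0,0],[0.001,0.0005,0.047,0,0,0],[0.001,0.0005,0.047,0,0,0],[0.001,0.0005,0.047,0,0,0]],
  ],
)

```text
clock: 10.8
position: [475.9, -349.4, 31.4]
ee_rot: [0.05, 0.999, -0.0, 0.0]
contact_force: [0.2, -0.3, 0.3]
gripper_width: 0.1
grasp_force: 0.0
```

Emit:
nudge_tcp(
  increments=[
    [[-0.004,0,0,0,0,0],[-0.008,0,0,0,0,0],[-0.012,0,0,0,0,0],[-0.015,0,0,0,0,0],[-0.016,0,0,0,0,0],[-0.017,0,0,0,0,0],[-0.017,0,0,0,0,0],[-0.017,0,0,0,0,0]],
  ],
)

```text
clock: 11.6
position: [492.1, -350.8, 30.9]
ee_rot: [0.051, 0.999, 0.0, -0.0]
contact_force: [-1.8, -0.3, 0.8]
gripper_width: 0.1
grasp_force: 0.7
```

```bash
python3 -c "
from h import *
P,Q,s=state(); print(inb(P).round(1))"
```

```text
[-65.3 -35.   30.9]
```

Contact has started (about −1.8 N in x). Pushing further in small steps.

The manual's scale: shifts go in shares of 1 m and turns go in shares of pi rad. Converting my numbers, -2 mm / 1000 = -0.002, -1 mm / 1000 = -0.001.

Emit:
nudge_tcp(
  increments=[
    [[-0.001,0,0,0,0,0],[-0.002,0,0,0,0,0],[-0.002,0,0,0,0,0]],
  ],
)

```text
clock: 11.9
position: [494.6, -351.2, 30.9]
ee_rot: [0.051, 0.999, -0.0, 0.0]
contact_force: [-0.8, 0.4, -0.2]
gripper_width: 0.2
grasp_force: 0.3
```

Emit:
nudge_tcp(
  increments=[
    [[-0.001,0,0,0,0,0],[-0.002,0,0,0,0,0],[-0.002,0,0,0,0,0]],
  ],
)

```text
clock: 12.2
position: [494.8, -351.2, 30.9]
ee_rot: [0.051, 0.999, 0.0, -0.002]
contact_force: [-4.7, -0.5, 3.4]
gripper_width: -0.0
grasp_force: 2.5
```

Emit:
nudge_tcp(
  increments=[
    [[-0.001,0,0,0,0,0],[-0.002,0,0,0,0,0],[-0.002,0,0,0,0,0]],
  ],
)

```text
clock: 12.5
position: [494.9, -351.1, 30.9]
ee_rot: [0.051, 0.999, 0.001, -0.004]
contact_force: [-8.6, -0.5, 6.7]
gripper_width: 0.2
grasp_force: 4.4
```

Emit:
nudge_tcp(
  increments=[
    [[-0.001,0,0,0,0,0],[-0.002,0,0,0,0,0],[-0.002,0,0,0,0,0]],
  ],
)

```text
clock: 12.8
position: [495.1, -351.1, 30.9]
ee_rot: [0.051, 0.999, 0.001, -0.006]
contact_force: [-11.0, -0.6, 9.3]
gripper_width: -0.2
grasp_force: 6.2
```

```bash
python3 -c "
from h import *
P,Q,s=state(); print(inb(P).round(1))"
```

```text
[-62.2 -35.   30.9]
```

Both are stopped firmly at the end fence (TCP no longer advances, 11 N). Now the side push.

To row units: -120 mm / 1000 = -0.12, -80 mm / 1000 = -0.08.

Emit:
nudge_tcp(
  increments=[
    [[0.01,0,0,0,0,0],[0.02,0,0,0,0,0],[0.02,0,-0.04,0,0,0],[0,0.03,-0.05,0,0,0],[-0.04,0.06,-0.05,0,0,0],[-0.08,0.06,-0.05,0,0,0],[-0.12,0.06,-0.05,0,0,0],[-0.12,0.06,-0.05,0,0,0],[-0.12,0.06,-0.05,0,0,0]],
  ],
)

```text
clock: 13.7
position: [626.2, -303.7, 80.1]
ee_rot: [0.05, 0.999, 0.0, 0.0]
contact_force: [-0.3, -0.1, -0.1]
gripper_width: -0.1
grasp_force: 0.0
```

```bash
python3 -c "
from h import *
P,Q,s=state(); print(inb(P).round(1),bd(55,24,31))"
```

```text
[63.5 25.3 80.1] (array([ 8.5, -1.4, 49.1]), array([ 0.0005,  0.0002, -0.0005]))
```

To row units: 49 mm / 1000 = 0.049, 40 mm / 1000 = 0.04.

Emit:
nudge_tcp(
  increments=[
    [[0.004,0,0.02,0,0,0],[0.004,0,0.04,0,0,0],[0.004,0,0.049,0,0,0],[0.004,0,0.049,0,0,0],[0.004,0,0.049,0,0,0]],
  ],
)

```text
clock: 14.2
position: [621.9, -304.0, 32.8]
ee_rot: [0.051, 0.999, -0.0, 0.0]
contact_force: [0.5, -0.2, 0.7]
gripper_width: 0.2
grasp_force: 0.0
```

Emit:
nudge_tcp(
  increments=[
    [[0,-0.005,0,0,0,0],[0,-0.009,0,0,0,0],[0,-0.012,0,0,0,0],[0,-0.014,0,0,0,0],[0,-0.016,0,0,0,0],[0,-0.016,0,0,0,0]],
  ],
)

```text
clock: 14.8
position: [620.1, -320.0, 32.0]
ee_rot: [0.051, 0.999, -0.0, 0.0]
contact_force: [-0.0, 0.3, -1.2]
gripper_width: -0.1
grasp_force: 0.0
```

Emit:
nudge_tcp(
  increments=[
    [[0,-0.001,0,0,0,0],[0,-0.002,0,0,0,0],[0,-0.002,0,0,0,0]],
  ],
)

```text
clock: 15.1
position: [620.0, -321.7, 32.0]
ee_rot: [0.051, 0.999, -0.0, 0.0]
contact_force: [0.2, 0.9, 0.0]
gripper_width: -0.2
grasp_force: 0.0
```

Emit:
nudge_tcp(
  increments=[
    [[0,-0.001,0,0,0,0],[0,-0.002,0,0,0,0],[0,-0.002,0,0,0,0]],
  ],
)

```text
clock: 15.4
position: [619.6, -323.5, 32.0]
ee_rot: [0.051, 0.999, 0.0, -0.0]
contact_force: [-0.7, 1.1, 0.5]
gripper_width: 0.2
grasp_force: 0.4
```

```bash
python3 -c "
from h import *
P,Q,s=state(); print(inb(P).round(1))"
```

```text
[58.9  4.9 32. ]
```

To row units: -2 mm / 1000 = -0.002, -1 mm / 1000 = -0.001.

Emit:
nudge_tcp(
  increments=[
    [[0,-0.001,0,0,0,0],[0,-0.002,0,0,0,0],[0,-0.002,0,0,0,0]],
  ],
)

```text
clock: 15.7
position: [619.1, -325.0, 31.9]
ee_rot: [0.051, 0.999, 0.0, -0.001]
contact_force: [-1.6, 4.3, 1.7]
gripper_width: 0.2
grasp_force: 2.0
```

Emit:
nudge_tcp(
  increments=[
    [[0,-0.001,0,0,0,0],[0,-0.002,0,0,0,0],[0,-0.002,0,0,0,0]],
  ],
)

```text
clock: 16.0
position: [619.1, -325.3, 31.9]
ee_rot: [0.051, 0.999, 0.001, -0.001]
contact_force: [-0.5, 10.6, 4.5]
gripper_width: -0.1
grasp_force: 4.9
```

Emit:
nudge_tcp(
  increments=[
    [[0,-0.001,0,0,0,0],[0,-0.002,0,0,0,0],[0,-0.002,0,0,0,0]],
  ],
)

```text
clock: 16.3
position: [619.1, -325.5, 31.9]
ee_rot: [0.05, 0.999, 0.002, -0.001]
contact_force: [-0.5, 14.8, 5.2]
gripper_width: -0.1
grasp_force: 7.7
```

Emit:
nudge_tcp(
  increments=[
    [[0,-0.001,0,0,0,0],[0,-0.002,0,0,0,0],[0,-0.002,0,0,0,0]],
  ],
)

```text
clock: 16.6
position: [619.1, -325.8, 31.9]
ee_rot: [0.05, 0.999, 0.003, -0.001]
contact_force: [-0.3, 20.2, 6.9]
gripper_width: 0.1
grasp_force: 10.6
```

```bash
python3 -c "
from h import *
P,Q,s=state(); print(inb(P).round(1))"
```

```text
[58.6  2.6 31.9]
```

To row units: 139 mm / 1000 = 0.139, 120 mm / 1000 = 0.12.

Emit:
nudge_tcp(
  increments=[
    [[0,0.01,0,0,0,0],[0,0.015,0,0,0,0],[0,0.015,-0.04,0,0,0],[0.04,0.015,-0.05,0,0,0],[0.08,0,-0.05,0,0,0],[0.12,-0.02,-0.05,0,0,0],[0.139,-0.03,-0.05,0,0,0],[0.139,-0.03,-0.05,0,0,0],[0.139,-0.03,-0.05,0,0,0]],
  ],
)

```text
clock: 17.5
position: [477.9, -348.5, 82.5]
ee_rot: [0.051, 0.999, -0.001, 0.001]
contact_force: [0.8, -0.1, -0.0]
gripper_width: 0.1
grasp_force: 0.0
```

```bash
python3 -c "
from h import *
P,Q,s=state(); print(inb(P).round(1),bd(-78,-35,31))"
```

```text
[-79.6 -34.2  82.5] (array([-1.5, -0.8, 51.5]), array([-0.0011,  0.0016, -0.0019]))
```

To row units: 51 mm / 1000 = 0.051, 50 mm / 1000 = 0.05.

Emit:
nudge_tcp(
  increments=[
    [[0,-0.001,0.02,0,0,0],[0,-0.001,0.04,0,0,0],[0,-0.001,0.05,0,0,0],[0,-0.001,0.051,0,0,0],[0,-0.001,0.051,0,0,0]],
  ],
)

```text
clock: 18.0
position: [478.3, -348.5, 31.1]
ee_rot: [0.05, 0.999, -0.0, 0.0]
contact_force: [0.2, 0.5, 0.5]
gripper_width: -0.2
grasp_force: 0.0
```

Emit:
nudge_tcp(
  increments=[
    [[-0.005,0,0,0,0,0],[-0.01,0,0,0,0,0],[-0.014,0,0,0,0,0],[-0.016,0,0,0,0,0],[-0.017,0,0,0,0,0],[-0.018,0,0,0,0,0],[-0.019,0,0,0,0,0],[-0.02,0,0,0,0,0],[-0.02,0,0,0,0,0]],
  ],
)

```text
clock: 18.9
position: [495.3, -350.1, 30.8]
ee_rot: [0.051, 0.999, 0.001, -0.002]
contact_force: [-5.3, 0.1, 3.7]
gripper_width: -0.1
grasp_force: 2.7
```

Emit:
nudge_tcp(
  increments=[
    [[-0.001,0,0,0,0,0],[-0.002,0,0,0,0,0],[-0.002,0,0,0,0,0]],
  ],
)

```text
clock: 19.2
position: [495.4, -350.0, 30.7]
ee_rot: [0.051, 0.999, 0.001, -0.004]
contact_force: [-8.4, 1.3, 6.8]
gripper_width: 0.1
grasp_force: 4.4
```

```bash
python3 -c "
from h import *
P,Q,s=state(); print(inb(P).round(1))"
```

```text
[-62.  -33.9  30.7]
```

To row units: -150 mm / 1000 = -0.15, -130 mm / 1000 = -0.13.

Emit:
nudge_tcp(
  increments=[
    [[0.01,0,0,0,0,0],[0.02,0,0,0,0,0],[0.03,0,-0.04,0,0,0],[0.06,0,-0.08,0,0,0],[0.08,0,-0.13,0,0,0],[0.09,0,-0.15,0,0,0],[0.09,0,-0.15,0,0,0],[0.09,0,-0.15,0,0,0],[0.09,0,-0.15,0,0,0],[0.09,0,-0.15,0,0,0]],
  ],
  jaw=85,
)

```text
clock: 20.2
position: [409.7, -341.2, 179.4]
ee_rot: [0.05, 0.999, 0.001, -0.001]
contact_force: [0.6, -0.3, 1.1]
gripper_width: 84.8
grasp_force: 0.0
```

```bash
python3 - <<'E'
from h import *
P,Q,s=state(); print(inb(P).round(1))
c=get_calibration("wrist"); im=get_image("wrist"); np.save("w5.npy",c,allow_pickle=True)
b=proj(c,pose(VB,list(BOARD.values()))); print(dict(zip(BOARD,b.round().tolist())))
x0,y0=b.min(0).astype(int)-8; x1,y1=b.max(0).astype(int)+12; y0=max(y0,0);x0=max(x0,0)
im=im[y0:y1,x0:x1]; f=min(800/im.shape[1],600/im.shape[0]); cv2.imwrite("pics/w5.png",cv2.resize(im,None,fx=f,fy=f,interpolation=cv2.INTER_CUBIC)); print(x0,y0,f)
E
```

```text
[-148.2  -33.7  179.4]
{'c': [301.0, 450.0], 'pp': [422.0, 462.0], 'pm': [284.0, 463.0], 'mp': [450.0, 232.0], 'mm': [273.0, 232.0], 'ctop': [300.0, 470.0], 'cout': [286.0, 480.0], 'etop': [378.0, 469.0], 'eout': [377.0, 480.0], 'stop': [297.0, 395.0], 'sout': [281.0, 395.0]}
264 223 2.3346303501945527
```

View pics/w5.png

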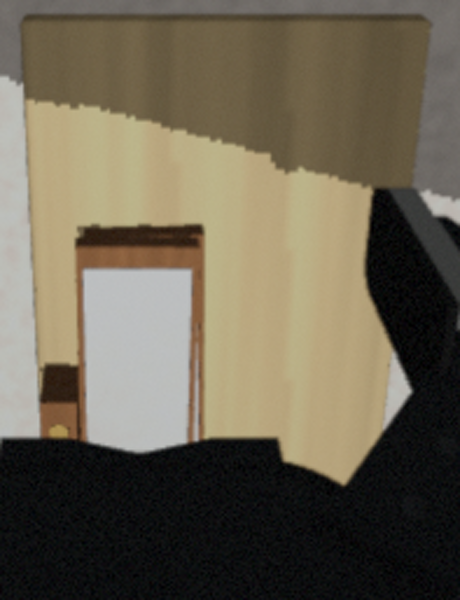

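The crop shows the foot end square: foot edge level, left long edge in line with the fence. A thin white sliver at the right edge, widening towards the hole end (192–200, 345–440), suggests panel a sticks out to +y under b there. I'll check that numerically from a better viewpoint.

To row units: -150 mm / 1000 = -0.15, -100 mm / 1000 = -0.1.

Emit:
nudge_tcp(
  increments=[
    [[-0.05,0,-0.02,0,0,0],[-0.1,0,-0.04,0,0,0],[-0.15,0,-0.06,0,0,0],[-0.15,0,-0.06,0,0,0],[-0.15,0,-0.06,0,0,0],[-0.15,0,-0.06,0,0,0],[-0.15,0,-0.06,0,0,0]],
  ],
)

```text
clock: 20.95
position: [557.8, -356.5, 239.9]
ee_rot: [0.051, 0.999, 0.0, -0.001]
contact_force: [0.7, -0.3, 1.0]
gripper_width: 85.1
grasp_force: 0.0
```

```bash
cat > scan.py <<'E'
from h import *
c=get_calibration("wrist"); im=get_image("wrist"); np.save("w6.npy",c,allow_pickle=True); cv2.imwrite("w6.png",im)
hsv=cv2.cvtColor(im,cv2.COLOR_BGR2HSV)
def cls(uv):
    u,v=np.round(uv).astype(int)
    if not(0<=u<640 and 0<=v<480): return "?"
    h,s,vv=[int(q) for q in hsv[v,u]]
    if s<45 and vv>90: return "W"
    if vv<55: return "#"
    if h<13: return "B" if vv>75 else "b"
    return "."
print(inb(state()[0]).round(1))
for x in (-40,-20,0,15,25,40,60,75,83,95,105,112): # along y, at z=28
    P=pose(VB,[[x,y,28] for y in np.arange(-70,5,1)]); print("%4d"%x,"".join(cls(q) for q in proj(c,P)))
print("along x from 60..140 ")
for y in (-52,-45,-28,-20,-14): 
    P=pose(VB,[[x,y,28] for x in np.arange(60,140,1)]); print("%4d"%y,"".join(cls(q) for q in proj(c,P)))
E
python3 scan.py
```

```text
[  0.7 -34.2 240.4]
 -40 .............BWWWWWWWWWWWWWWWWWWWWWWWWWWWWWWWWWWWWWWWWWWW..................
 -20 ...........b.WWWWWWWWWWWWWWWWWWWWWWWWWWWWWWWWWWWWWWWWWWWWB.................
   0 .............WWWWWWWWWWWWWWWWWWWWWWWWWWWWWWWWWWWWWWWWWWWWWBb...............
  15 ...........bBWWWWWWWWWWWWWWWWWWWWWWWWWWWWWWWWWWWWWWWWWWWWWB.B..............
  25 .b.b.....#b..WWWWWWWWWWWWWWWWWWWWWWWWWWWWWWWWWWWWWWWWWWWW.bB...............
  40 ........b..bBWWWWWWWWWWWWWWWWWWWWWWWWWWWWWWWWWWWWWWWWWWWW.bBWB.............
  60 ...........BWWWWWWWWWWWWWWWWWWWWWWWWWWWWWWWWWWWWWWWWWWWWWW..WWW............
  75 .........B...WWWWWWWWWWWWWWWWWWWWWWWWWWWWWWWWWWWWWWWWWWWWB.................
  83 ...........................................................................
  95 ...........................................................................
 105 .............................bbbbb..b.##..B................................
 112 ...........................................................................
along x from 60..140 
 -52 WWWWWWWWWWWWWWWWWWWB..........................................#.................
 -45 WWWWWWWWWWWWWWWWWWW........................B...............BB##.................
 -28 WWWWWWWWWWWWWWWWWWWB.....................##.BB...............b#.................
 -20 WWWWWWWWWWWWWWWWWWW..........................................b#bb...............
 -14 WWWWWWWWWWWWWWWWWWWB.....B....................................#.................
```

The scan along x=40 and x=60 shows a's white face about 5 mm outside b's edge. Panel a's hole end is still off the side fence, because the finger backs taper and pushed only b. I'll turn the gripper 90° so the finger's flat side pushes both.

To row units: 160 mm / 1000 = 0.16, 130 mm / 1000 = 0.13, -1.571 rad / 3.1416 = -0.5001.

Emit:
nudge_tcp(
  increments=[
    [[-0.069,0.066,0.05,0,0,-0.5001],[-0.069,0.066,0.1,0,0,-0.5001],[-0.069,0.066,0.13,0,0,-0.5001],[-0.069,0.066,0.16,0,0,-0.5001],[-0.069,0.066,0.16,0,0,-0.5001],[-0.069,0.066,0.16,0,0,-0.5001],[-0.069,0.066,0.16,0,0,-0.5001],[-0.069,0.066,0.16,0,0,-0.5001],[-0.069,0.066,0.16,0,0,-0.5001],[-0.069,0.066,0.16,0,0,-0.5001]],
  ],
  jaw=0,
)

```text
clock: 22.0
position: [633.4, -298.2, 81.2]
ee_rot: [-0.646, 0.763, 0.0, -0.0]
contact_force: [0.6, -0.5, 0.1]
gripper_width: -0.3
grasp_force: 0.0
```

Emit:
nudge_tcp(
  increments=[
    [[0,0,0,0,0,-0.0226],[0,0,0,0,0,-0.0226],[0,0,0,0,0,-0.0226],[0,0,0,0,0,-0.0226]],
  ],
)

```text
clock: 22.4
position: [634.1, -298.1, 81.2]
ee_rot: [-0.67, 0.742, -0.0, 0.0]
contact_force: [0.2, -0.8, -0.1]
gripper_width: 0.0
grasp_force: 0.0
```

```bash
python3 -c "
from h import *
P,Q,s=state(); print(inb(P).round(1),delta(pose(VB,[70,30,30.3]),RB*R.from_euler('z',-np.pi/2)),s['joints'].round(2))"
```

```text
[70.8 31.6 81.2] (array([ 1.6,  0.8, 50.9]), array([-0.   , -0.   , -0.002])) [-0.21  0.65  0.02  0.   -0.94  0.11]
```

To row units: 51 mm / 1000 = 0.051, 50 mm / 1000 = 0.05.

Emit:
nudge_tcp(
  increments=[
    [[0.0015,0,0.02,0,0,0],[0.0015,0,0.04,0,0,0],[0.0015,0,0.05,0,0,0],[0.0015,0,0.051,0,0,0],[0.0015,0,0.051,0,0,0]],
  ],
)

```text
clock: 22.9
position: [634.4, -299.5, 30.1]
ee_rot: [-0.67, 0.742, -0.0, 0.0]
contact_force: [-0.2, 0.1, 0.2]
gripper_width: -0.1
grasp_force: 0.0
```

Emit:
nudge_tcp(
  increments=[
    [[0.005,0,0,0,0,0],[0.01,0,0,0,0,0],[0.014,0,0,0,0,0],[0.018,0,0,0,0,0],[0.02,0,0,0,0,0],[0.021,0,0,0,0,0],[0.021,0,0,0,0,0]],
  ],
)

```text
clock: 23.6
position: [632.1, -320.6, 30.0]
ee_rot: [-0.67, 0.742, 0.0, -0.0]
contact_force: [0.1, -0.0, -1.1]
gripper_width: 0.1
grasp_force: 0.0
```

Emit:
nudge_tcp(
  increments=[
    [[0.001,0,0,0,0,0],[0.002,0,0,0,0,0],[0.003,0,0,0,0,0],[0.003,0,0,0,0,0]],
  ],
)

```text
clock: 24.0
position: [631.9, -323.3, 30.0]
ee_rot: [-0.671, 0.742, 0.0, 0.0]
contact_force: [0.0, -0.3, 0.2]
gripper_width: -0.4
grasp_force: 0.2
```

Emit:
nudge_tcp(
  increments=[
    [[0.001,0,0,0,0,0],[0.002,0,0,0,0,0],[0.003,0,0,0,0,0],[0.003,0,0,0,0,0]],
  ],
)

```text
clock: 24.4
position: [631.6, -326.5, 30.0]
ee_rot: [-0.67, 0.742, -0.0, 0.0]
contact_force: [0.0, 0.6, -0.4]
gripper_width: -0.3
grasp_force: 0.4
```

Emit:
nudge_tcp(
  increments=[
    [[0.001,0,0,0,0,0],[0.002,0,0,0,0,0],[0.003,0,0,0,0,0],[0.003,0,0,0,0,0]],
  ],
)

```text
clock: 24.8
position: [631.0, -328.5, 30.0]
ee_rot: [-0.67, 0.742, 0.001, 0.0]
contact_force: [0.2, 4.3, 1.2]
gripper_width: -0.0
grasp_force: 2.3
```

```bash
python3 -c "
from h import *
P,Q,s=state(); print(inb(P).round(1))"
```

```text
[70.7  1.1 30. ]
```

To row units: 3 mm / 1000 = 0.003, 2 mm / 1000 = 0.002.

Emit:
nudge_tcp(
  increments=[
    [[0.001,0,0,0,0,0],[0.002,0,0,0,0,0],[0.003,0,0,0,0,0],[0.003,0,0,0,0,0]],
  ],
)

```text
clock: 25.2
position: [630.8, -328.8, 30.0]
ee_rot: [-0.671, 0.742, 0.002, 0.001]
contact_force: [0.1, 13.0, 4.2]
gripper_width: -0.2
grasp_force: 6.5
```

Emit:
nudge_tcp(
  increments=[
    [[-0.01,0,0,0,0,0],[-0.02,0,0,0,0,0],[-0.02,0,-0.04,0,0,0.5001],[-0.02,0.045,-0.05,0,0,0.5001],[0.02,0.09,-0.05,0,0,0.5001],[0.02,0.13,-0.05,0,0,0.5001],[0.031,0.15,-0.05,0,0,0.5001],[0.031,0.15,-0.05,0,0,0.5001],[0.031,0.15,-0.05,0,0,0.5001],[0.031,0.15,-0.05,0,0,0.5001]],
  ],
)

```text
clock: 26.2
position: [478.2, -348.6, 80.3]
ee_rot: [-0.131, 0.991, -0.0, 0.0]
contact_force: [-0.1, 0.2, 0.2]
gripper_width: 0.0
grasp_force: 0.0
```

Emit:
nudge_tcp(
  increments=[
    [[0,0,0,0,0,0.1181],[0,0,0,0,0,0.1181],[0,0,0,0,0,0.1181],[0,0,0,0,0,0.1181],[0,0,0,0,0,0.1181]],
  ],
)

```text
clock: 26.7
position: [478.5, -348.2, 80.1]
ee_rot: [0.05, 0.999, -0.0, 0.0]
contact_force: [-0.1, 0.8, -0.7]
gripper_width: 0.0
grasp_force: 0.0
```

```bash
python3 -c "
from h import *
P,Q,s=state(); print(inb(P).round(1),bd(-78,-35,31))"
```

```text
[-79.  -33.8  80.1] (array([-1. , -1.2, 49.1]), array([-0.0004,  0.0001,  0.0007]))
```

To row units: 50 mm / 1000 = 0.05, 49 mm / 1000 = 0.049.

Emit:
nudge_tcp(
  increments=[
    [[0,-0.001,0.02,0,0,0],[0,-0.001,0.04,0,0,0],[0,-0.001,0.049,0,0,0],[0,-0.001,0.05,0,0,0],[0,-0.001,0.05,0,0,0]],
  ],
)

```text
clock: 27.2
position: [478.7, -349.2, 30.1]
ee_rot: [0.05, 0.999, -0.0, 0.0]
contact_force: [0.3, -0.0, 0.6]
gripper_width: 0.0
grasp_force: 0.0
```

Emit:
nudge_tcp(
  increments=[
    [[-0.005,0,0,0,0,0],[-0.01,0,0,0,0,0],[-0.014,0,0,0,0,0],[-0.016,0,0,0,0,0],[-0.017,0,0,0,0,0],[-0.018,0,0,0,0,0],[-0.019,0,0,0,0,0],[-0.021,0,0,0,0,0],[-0.023,0,0,0,0,0],[-0.023,0,0,0,0,0]],
  ],
)

```text
clock: 28.2
position: [495.7, -350.6, 29.8]
ee_rot: [0.051, 0.999, 0.002, -0.006]
contact_force: [-12.8, 1.1, 11.2]
gripper_width: -0.1
grasp_force: 6.5
```

Emit:
nudge_tcp(
  increments=[
    [[0.01,0,0,0,0,0],[0.02,0,0,0,0,0],[0.01,0,-0.05,0,0,0],[-0.02,0,-0.1,0,0,0],[-0.05,0,-0.15,0,0,0],[-0.057,0,-0.209,0,0,0],[-0.057,0,-0.209,0,0,0],[-0.057,0,-0.209,0,0,0],[-0.057,0,-0.209,0,0,0],[-0.057,0,-0.209,0,0,0]],
  ],
  jaw=85,
)

```text
clock: 29.2
position: [557.3, -356.6, 237.2]
ee_rot: [0.051, 0.999, 0.001, -0.001]
contact_force: [0.1, -0.2, 0.7]
gripper_width: 85.3
grasp_force: 0.0
```

```bash
python3 scan.py
```

```text
[ 2.00e-01 -3.44e+01  2.37e+02]
 -40 ............bBWWWWWWWWWWWWWWWWWWWWWWWWWWWWWWWWWWWWWWWWWWWBB................
 -20 ...........bBWWWWWWWWWWWWWWWWWWWWWWWWWWWWWWWWWWWWWWWWWWWWB.................
   0 .............WWWWWWWWWWWWWWWWWWWWWWWWWWWWWWWWWWWWWWWWWWWW..................
  15 ..........bb.WWWWWWWWWWWWWWWWWWWWWWWWWWWWWWWWWWWWWWWWWWWWWB................
  25 b.bb..b..#.b.WWWWWWWWWWWWWWWWWWWWWWWWWWWWWWWWWWWWWWWWWWWW.B................
  40 .........#bBBWWWWWWWWWWWWWWWWWWWWWWWWWWWWWWWWWWWWWWWWWWWWB.................
  60 .............WWWWWWWWWWWWWWWWWWWWWWWWWWWWWWWWWWWWWWWWWWWWB.................
  75 ............BWWWWWWWWWWWWWWWWWWWWWWWWWWWWWWWWWWWWWWWWWWWWW.................
  83 ...........................................................................
  95 ..B........................................................................
 105 ............................Bb#####.####...................................
 112 ...........................................................................
along x from 60..140 
 -52 WWWWWWWWWWWWWWWWWW.............................................#................
 -45 WWWWWWWWWWWWWWWWWW...........................................##b................
 -28 WWWWWWWWWWWWWWWWWWBB...................####bb...............B..#B...............
 -20 WWWWWWWWWWWWWWWWWW...........................................bb#................
 -14 WWWWWWWWWWWWWWWWWWBB........................................B..b................
```

The scan now shows constant white columns (y −57…−13) over the whole length and no sliver, so the pair is square, flush and home. Now the grip.

To row units: 180 mm / 1000 = 0.18, 150 mm / 1000 = 0.15.

Emit:
nudge_tcp(
  increments=[
    [[0.004,-0.0006,0.05,0,0,0],[0.004,-0.0006,0.1,0,0,0],[0.004,-0.0006,0.15,0,0,0],[0.004,-0.0006,0.18,0,0,0],[0.004,-0.0006,0.18,0,0,0],[0.004,-0.0006,0.18,0,0,0]],
  ],
  jaw=66,
)

```text
clock: 29.85
position: [554.0, -357.6, 58.7]
ee_rot: [0.05, 0.999, -0.0, -0.001]
contact_force: [1.5, -0.4, 0.6]
gripper_width: 65.9
grasp_force: 0.0
```

```bash
python3 -c "
from h import *
print(bd(-4,-34.5,28.2))"
```

```text
(array([ 1. ,  1.1, 30.5]), array([-0.0004, -0.0014, -0.0003]))
```

To row units: 30.3 mm / 1000 = 0.0303, 26 mm / 1000 = 0.026.

Emit:
nudge_tcp(
  increments=[
    [[0.001,0.0005,0.015,0,0,0],[0.001,0.0005,0.026,0,0,0],[0.001,0.0005,0.0303,0,0,0],[0.001,0.0005,0.0303,0,0,0],[0.001,0.0005,0.0303,0,0,0]],
  ],
)

```text
clock: 30.35
position: [553.7, -357.0, 29.7]
ee_rot: [0.05, 0.999, -0.0, 0.001]
contact_force: [0.0, -0.7, 0.3]
gripper_width: 66.0
grasp_force: 0.0
```

Emit:
nudge_tcp(
  increments=[
    [[0,0,0,0,0,0],[0,0,0,0,0,0],[0,0,0,0,0,0],[0,0,0,0,0,0],[0,0,0,0,0,0],[0,0,0,0,0,0],[0,0,0,0,0,0]],
  ],
  jaw=20,
)

```text
clock: 31.05
position: [553.5, -356.9, 29.9]
ee_rot: [0.05, 0.999, -0.0, 0.001]
contact_force: [-1.3, 1.1, 5.9]
gripper_width: 48.4
grasp_force: 62.9
```

```bash
python3 -c "
from h import *
P,Q,s=state(); print(inb(P).round(1),s['contact_force'])"
```

```text
[ -3.5 -34.9  29.9] [-1.2678748   1.0564636   5.86297519]
```

To row units: 2.8 mm / 1000 = 0.0028.

Emit:
nudge_tcp(
  increments=[
    [[0,0,0,0,0,0],[0,0,0,0,0,0],[0,0,0,0,0,0],[0,0,0.0028,0,0,0],[0,0,0.0028,0,0,0],[0,0,0.0028,0,0,0]],
  ],
  jaw=58,
)

```text
clock: 31.65
position: [552.9, -356.7, 25.6]
ee_rot: [0.051, 0.999, 0.0, -0.0]
contact_force: [0.5, -0.3, 0.8]
gripper_width: 57.8
grasp_force: 0.0
```

Emit:
nudge_tcp(
  increments=[
    [[0,0,0,0,0,0],[0,0,0,0,0,0],[0,0,0,0,0,0],[0,0,0,0,0,0],[0,0,0,0,0,0],[0,0,0,0,0,0]],
  ],
  jaw=20,
)

```text
clock: 32.25
position: [553.2, -356.9, 26.5]
ee_rot: [0.05, 0.999, -0.0, 0.0]
contact_force: [-1.6, 1.0, 5.0]
gripper_width: 48.5
grasp_force: 67.6
```

```bash
python3 -c "
from h import *
P,Q,s=state(); print(inb(P).round(1),s['contact_force'])"
```

```text
[ -3.8 -34.9  26.5] [-1.57249542  0.96742616  4.95285473]
```

To row units: -220 mm / 1000 = -0.22, -170 mm / 1000 = -0.17.

Emit:
nudge_tcp(
  increments=[
    [[0,0,-0.005,0,0,0],[0,0,-0.015,0,0,0],[0,0,-0.04,0,0,0],[0,0,-0.08,0,0,0],[0,0,-0.12,0,0,0],[0,0,-0.17,0,0,0],[0,0,-0.22,0,0,0],[0,0,-0.22,0,0,0],[0,0,-0.22,0,0,0]],
  ],
)

```text
clock: 33.15
position: [553.4, -356.6, 247.8]
ee_rot: [0.051, 0.999, -0.0, 0.002]
contact_force: [-0.7, 0.3, -2.4]
gripper_width: 48.6
grasp_force: 64.4
```

```bash
cat >> h.py <<'E'
HOLE=np.array([-104.,0,6.5])
def hang(t,down=2.0,lat=0.0):
    """TCP target: hole centre t mm from root along peg axis, `down` mm down the face, lat along stand y"""
    Rh,u,n=hangrot(-1); y=R.from_euler("z",VS[2]).apply([0,1,0])
    return pose(VS,PEG(55,t))-down*u+lat*y-Rh.apply(HOLE), Rh
E
python3 - <<'E'
from h import *
P,Q,s=state(); print(P,s["contact_force"].round(2),s["joints"].round(2))
for t in (110,75,40,14): p,r=hang(t); print(t,p.round(1),delta(p,r))
E
```

```text
[ 553.40908976 -356.56152928  247.81443771] [-0.68  0.28 -2.43] [-0.33  0.44  0.09 -0.   -1.22 -1.34]
110 [535.3 178.  187.2] (array([ 72.4, 530. ,  60.3]), array([-0.9781, -0.5848, -1.8701]))
75 [526.8 198.8 160.4] (array([ 83. , 549.8,  87.1]), array([-0.9781, -0.5848, -1.8701]))
40 [518.4 219.7 133.5] (array([ 93.6, 569.7, 113.9]), array([-0.9781, -0.5848, -1.8701]))
14 [512.1 235.2 113.6] (array([101.5, 584.5, 133.8]), array([-0.9781, -0.5848, -1.8701]))
```

To row units: 530 mm / 1000 = 0.53, 72 mm / 1000 = 0.072, -1.87 rad / 3.1416 = -0.5952.

Emit:
nudge_tcp(
  increments=[
    [[0.072,0.53,0,-0.3113,-0.1862,-0.5952],[0.072,0.53,0,-0.3113,-0.1862,-0.5952],[0.072,0.53,0,-0.3113,-0.1862,-0.5952],[0.072,0.53,0,-0.3113,-0.1862,-0.5952],[0.072,0.53,0,-0.3113,-0.1862,-0.5952],[0.072,0.53,0,-0.3113,-0.1862,-0.5952],[0.072,0.53,0,-0.3113,-0.1862,-0.5952],[0.072,0.53,0,-0.3113,-0.1862,-0.5952],[0.072,0.53,0,-0.3113,-0.1862,-0.5952],[0.072,0.53,0,-0.3113,-0.1862,-0.5952]],
  ],
)

```text
clock: 34.15
position: [534.8, 144.6, 244.3]
ee_rot: [-0.546, 0.759, 0.296, 0.197]
contact_force: [1.4, -0.4, -0.7]
gripper_width: 48.8
grasp_force: 64.5
```

```bash
python3 - <<'E'
from h import *
P,Q,s=state(); print(P,s["joints"].round(2)); p,r=hang(110); print(delta(p,r),delta(p+[0,0,60],r))
E
```

```text
[534.84233171 144.61757107 244.30787074] [ 0.14  0.31 -0.03 -0.77 -1.26 -0.2 ]
(array([11.7, -6.2, 64.8]), array([-0.3012, -0.182 , -0.5897])) (array([-25.7,   7.9,  20. ]), array([-0.3012, -0.182 , -0.5897]))
```

To row units: -26 mm / 1000 = -0.026, 20 mm / 1000 = 0.02, -0.59 rad / 3.1416 = -0.1878.

Emit:
nudge_tcp(
  increments=[
    [[-0.026,0.008,0.02,-0.0958,-0.0579,-0.1878],[-0.026,0.008,0.02,-0.0958,-0.0579,-0.1878],[-0.026,0.008,0.02,-0.0958,-0.0579,-0.1878],[-0.026,0.008,0.02,-0.0958,-0.0579,-0.1878],[-0.026,0.008,0.02,-0.0958,-0.0579,-0.1878],[-0.026,0.008,0.02,-0.0958,-0.0579,-0.1878],[-0.026,0.008,0.02,-0.0958,-0.0579,-0.1878],[-0.026,0.008,0.02,-0.0958,-0.0579,-0.1878]],
  ],
)

```text
clock: 34.95
position: [536.3, 176.7, 248.7]
ee_rot: [0.735, -0.498, -0.381, -0.258]
contact_force: [0.3, -1.0, -1.3]
gripper_width: 48.5
grasp_force: 64.5
```

```bash
python3 - <<'E'
from h import *
P,Q,s=state(); print(P,s["joints"].round(2)); 
for t in (110,75,52): print(t,delta(*hang(t)))
E
```

```text
[536.27758151 176.65485302 248.73220882] [ 0.1   0.47  0.14 -0.9  -1.6   0.42]
110 (array([49.4,  0.4, 36.8]), array([-0.0041, -0.0027, -0.0034]))
75 (array([58.4,  0.5, 70.6]), array([-0.0041, -0.0027, -0.0034]))
52 (array([64.3,  0.6, 92.8]), array([-0.0041, -0.0027, -0.0034]))
```

To row units: 80 mm / 1000 = 0.08, 71 mm / 1000 = 0.071, -0.004 rad / 3.1416 = -0.0013.

Emit:
nudge_tcp(
  increments=[
    [[0.03,0.0004,0.02,-0.0013,-0.001,-0.001],[0.049,0.0004,0.037,-0.0013,-0.001,-0.001],[0.054,0.0004,0.053,-0.0013,-0.001,-0.001],[0.058,0.0005,0.071,-0.0013,-0.001,-0.001],[0.061,0.0005,0.08,-0.0013,-0.001,-0.001],[0.061,0.0005,0.08,-0.0013,-0.001,-0.001],[0.061,0.0005,0.08,-0.0013,-0.001,-0.001],[0.061,0.0005,0.08,-0.0013,-0.001,-0.001]],
  ],
)

```text
clock: 35.75
position: [525.7, 204.4, 154.1]
ee_rot: [0.736, -0.495, -0.382, -0.259]
contact_force: [-0.9, 0.4, -1.1]
gripper_width: 48.7
grasp_force: 64.5
```

```bash
python3 - <<'E'
from h import *
P,Q,s=state(); print(P,s["contact_force"].round(1))
for t in (60,40,25,14): print(t,delta(*hang(t)))
S=STAND
si,sc,w=[get_image(n) for n in ("side","scene","wrist")]
a=cv2.resize(si[85:185,255:355],(400,400),interpolation=cv2.INTER_CUBIC)
b=cv2.resize(sc[170:290,440:560],(400,400),interpolation=cv2.INTER_CUBIC)
cv2.imwrite("mosaic1.png",np.hstack([a,b])); cv2.imwrite("w7.png",w)
for n in ("side","scene"):
    c=get_calibration(n); print(n,"tip",proj(c,pose(VS,TIP(55))).round(1),"hole",proj(c,P+Q.apply(HOLE)).round(1), proj(c,P+Q.apply([-104,0,-1.5])).round(1))
E
```

```text
[525.74312082 204.40843653 154.10551857] [-0.9  0.4 -1.1]
60 (array([2. , 1.1, 6.3]), array([-0.0014, -0.0004,  0.0031]))
40 (array([ 7.1,  1.1, 25.6]), array([-0.0014, -0.0004,  0.0031]))
25 (array([11. ,  1.2, 40.1]), array([-0.0014, -0.0004,  0.0031]))
14 (array([13.9,  1.2, 50.8]), array([-0.0014, -0.0004,  0.0031]))
side tip [[293.  124.2]] hole [[295.1 122. ]] [[296.1 121.7]]
scene tip [[503.  209.1]] hole [[498.1 204. ]] [[495.6 202.4]]
```

To row units: 18.5 mm / 1000 = 0.0185, 16 mm / 1000 = 0.016.

Emit:
nudge_tcp(
  increments=[
    [[0.002,0.001,0.006,0,0,0],[0.0033,0.001,0.011,0,0,0],[0.004,0.001,0.0135,0,0,0],[0.0045,0.001,0.016,0,0,0],[0.0052,0.001,0.0185,0,0,0],[0.0052,0.001,0.0185,0,0,0]],
  ],
)

```text
clock: 36.5
position: [519.4, 215.7, 137.8]
ee_rot: [0.736, -0.495, -0.383, -0.258]
contact_force: [-0.8, -0.1, -1.5]
gripper_width: 48.8
grasp_force: 64.5
```

Emit:
nudge_tcp(
  increments=[
    [[0.0006,0,0.0025,0,0,0],[0.0013,0,0.005,0,0,0],[0.0019,0,0.007,0,0,0],[0.0019,0,0.007,0,0,0]],
  ],
)

```text
clock: 36.9
position: [517.6, 220.0, 132.3]
ee_rot: [0.736, -0.495, -0.383, -0.258]
contact_force: [-0.3, 0.0, -1.5]
gripper_width: 48.5
grasp_force: 64.5
```

```bash
python3 - <<'E'
from h import *
P,Q,s=state(); print(P,s["contact_force"].round(1),s["wrist_torque"].round(2))
for t in (40,25,14): print(t,delta(*hang(t)))
E
```

```text
[517.63991848 219.96100023 132.31593041] [-0.3  0.  -1.5] [-1.81 -0.75  0.  ]
40 (array([-0.7, -0.6, -1.2]), array([0.0004, 0.0007, 0.0009]))
25 (array([ 3.2, -0.6, 13.3]), array([0.0004, 0.0007, 0.0009]))
14 (array([ 6.1, -0.6, 24. ]), array([0.0004, 0.0007, 0.0009]))
```

No contact force with the peg tip about 15 mm into the pair, so it is in the holes. Continue.

To row units: 13 mm / 1000 = 0.013, 10 mm / 1000 = 0.01.

Emit:
nudge_tcp(
  increments=[
    [[0.0008,-0.0005,0.0035,0,0,0],[0.0016,-0.0005,0.007,0,0,0],[0.0024,-0.0005,0.01,0,0,0],[0.0032,-0.0005,0.013,0,0,0],[0.0032,-0.0005,0.013,0,0,0]],
  ],
)

```text
clock: 37.4
position: [514.7, 228.5, 122.1]
ee_rot: [0.736, -0.495, -0.383, -0.258]
contact_force: [0.3, 0.3, -2.3]
gripper_width: 48.6
grasp_force: 64.5
```

Emit:
nudge_tcp(
  increments=[
    [[0.0008,0,0.003,0,0,0],[0.0016,0,0.006,0,0,0],[0.0021,0,0.008,0,0,0],[0.0021,0,0.008,0,0,0]],
  ],
)

```text
clock: 37.8
position: [512.8, 233.3, 115.9]
ee_rot: [0.736, -0.495, -0.383, -0.258]
contact_force: [0.5, 0.5, -1.1]
gripper_width: 48.2
grasp_force: 64.5
```

```bash
python3 - <<'E'
from h import *
P,Q,s=state(); print(P,s["contact_force"].round(1),s["wrist_torque"].round(2))
for t in (14,10,8): print(t,delta(*hang(t)))
E
```

```text
[512.82321304 233.3294113  115.89497405] [ 0.5  0.5 -1.1] [-1.8  -0.72 -0.  ]
14 (array([ 0.7, -0. ,  2.9]), array([0.0004, 0.0006, 0.0009]))
10 (array([ 1.8, -0. ,  6.8]), array([0.0004, 0.0006, 0.0009]))
8 (array([ 2.3, -0. ,  8.7]), array([0.0004, 0.0006, 0.0009]))
```

To row units: 5 mm / 1000 = 0.005, 4 mm / 1000 = 0.004.

Emit:
nudge_tcp(
  increments=[
    [[0.0007,0,0.0025,0,0,0],[0.0011,0,0.004,0,0,0],[0.0013,0,0.005,0,0,0],[0.0013,0,0.005,0,0,0]],
  ],
)

```text
clock: 38.2
position: [511.7, 236.3, 112.1]
ee_rot: [0.736, -0.495, -0.383, -0.258]
contact_force: [-0.3, -0.1, -0.8]
gripper_width: 48.7
grasp_force: 64.5
```

Emit:
nudge_tcp(
  increments=[
    [[0.0003,0,0.001,0,0,0],[0.0005,0,0.002,0,0,0],[0.0005,0,0.002,0,0,0]],
  ],
)

```text
clock: 38.5
position: [511.2, 237.6, 110.6]
ee_rot: [0.736, -0.495, -0.383, -0.258]
contact_force: [0.8, 0.6, -0.1]
gripper_width: 48.4
grasp_force: 64.5
```

```bash
python3 - <<'E'
from h import *
P,Q,s=state(); print(P,"tool F",Q.inv().apply(s["contact_force"]).round(1))
print(delta(*hang(8)))
E
```

```text
[511.20264542 237.5508928  110.60320182] tool F [-0.1 -1.   0.3]
(array([0.5, 0.1, 2. ]), array([0.0001, 0.0005, 0.0012]))
```

To row units: 1 mm / 1000 = 0.001, 0.3 mm / 1000 = 0.0003.

Emit:
nudge_tcp(
  increments=[
    [[0.0003,0,0.001,0,0,0],[0.0003,0,0.001,0,0,0],[0.0003,0,0.001,0,0,0]],
  ],
)

```text
clock: 38.8
position: [511.0, 238.1, 109.9]
ee_rot: [0.736, -0.495, -0.383, -0.258]
contact_force: [-0.1, 1.4, -0.5]
gripper_width: 48.0
grasp_force: 64.5
```

Emit:
nudge_tcp(
  increments=[
    [[0.0003,0,0.001,0,0,0],[0.0003,0,0.001,0,0,0],[0.0003,0,0.001,0,0,0]],
  ],
)

```text
clock: 39.1
position: [510.8, 238.7, 109.0]
ee_rot: [0.736, -0.495, -0.383, -0.258]
contact_force: [0.1, 0.1, -0.9]
gripper_width: 48.9
grasp_force: 64.5
```

```bash
python3 - <<'E'
from h import *
P,Q,s=state(); print(P,"tool F",Q.inv().apply(s["contact_force"]).round(1))
print(delta(*hang(8)))
E
```

```text
[510.77924994 238.71263841 109.04059161] tool F [ 0.7 -0.1  0.5]
(array([-0. ,  0.1,  0.1]), array([0.    , 0.0005, 0.0012]))
```

To row units: 2 mm / 1000 = 0.002, 1 mm / 1000 = 0.001.

Emit:
nudge_tcp(
  increments=[
    [[0.001,0,0.0005,0,0,0],[0.002,0,0.0005,0,0,0],[0.002,0,0.0005,0,0,0]],
  ],
)

```text
clock: 39.4
position: [510.9, 238.6, 108.6]
ee_rot: [0.736, -0.494, -0.384, -0.259]
contact_force: [-0.9, 0.7, 6.1]
gripper_width: 49.0
grasp_force: 65.7
```

```bash
python3 -c "
from h import *
P,Q,s=state(); print('tool F',Q.inv().apply(s['contact_force']).round(1))"
```

```text
tool F [-5.5  0.6 -2.7]
```

Emit:
nudge_tcp(
  increments=[
    [[0.001,0,0,0,0,0],[0.0015,0,0,0,0,0],[0.0015,0,0,0,0,0]],
  ],
)

```text
clock: 39.7
position: [511.0, 238.5, 108.5]
ee_rot: [0.736, -0.493, -0.385, -0.26]
contact_force: [-1.8, 2.5, 8.1]
gripper_width: 48.6
grasp_force: 65.8
```

```bash
python3 -c "
from h import *
P,Q,s=state(); print('tool F',Q.inv().apply(s['contact_force']).round(1))"
```

```text
tool F [-8.3  0.7 -2.2]
```

The peg now carries the pair (8 N up the face). Relieve, open, and retreat square to the face.

To row units: -2.5 mm / 1000 = -0.0025.

Emit:
nudge_tcp(
  increments=[
    [[-0.0025,0,0,0,0,0],[-0.0025,0,0,0,0,0]],
  ],
)

```text
clock: 39.9
position: [511.0, 238.8, 108.8]
ee_rot: [0.736, -0.495, -0.383, -0.259]
contact_force: [0.7, 0.6, 4.5]
gripper_width: 48.5
grasp_force: 66.6
```

Emit:
nudge_tcp(
  increments=[
    [[0,0,0,0,0,0],[0,0,0,0,0,0],[0,0,0,0,0,0],[0,0,0,0,0,0],[0,0,0,0,0,0],[0,0,-0.015,0,0,0],[0,0,-0.04,0,0,0],[0,0,-0.08,0,0,0],[0,0,-0.12,0,0,0],[0,0,-0.12,0,0,0]],
  ],
  jaw=80,
)

```text
clock: 40.9
position: [551.2, 143.2, 180.2]
ee_rot: [0.737, -0.496, -0.379, -0.26]
contact_force: [1.4, 0.7, -1.3]
gripper_width: 79.9
grasp_force: 0.0
```

Emit:
nudge_tcp(
  increments=[
    [[0,0,-0.04,0,0,0],[0,0,-0.08,0,0,0],[0,0,-0.08,0,0,0],[0,0,-0.08,0,0,0]],
  ],
)

```text
clock: 41.3
position: [572.6, 86.0, 223.0]
ee_rot: [0.736, -0.495, -0.383, -0.259]
contact_force: [-0.6, 0.9, -0.2]
gripper_width: 80.0
grasp_force: 0.0
```

```bash
python3 - <<'E'
from h import *
si,sc,w=[get_image(n) for n in ("side","scene","wrist")]
a=cv2.resize(si[95:215,255:375],(400,300),interpolation=cv2.INTER_CUBIC)
b=cv2.resize(sc[190:350,430:590],(400,300),interpolation=cv2.INTER_CUBIC)
wr=cv2.resize(w[:300],(640,300)); wr=np.hstack([wr,np.zeros((300,160,3),np.uint8)])
cv2.imwrite("pics/final.png",np.vstack([np.hstack([a,b]),wr]))
E
```

```text
(no output)
```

View pics/final.png

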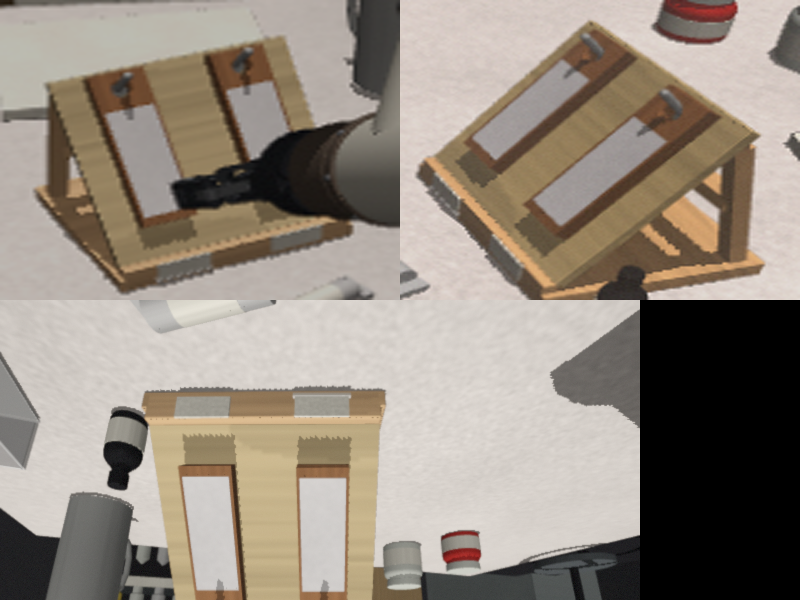

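The mosaic shows the set on the free left peg, parallel to the fixed set and flat on the face: wrist edges at columns 297–349, foot level at row ~466. Neighbouring items are undisturbed and the robot is clear.

```bash
python3 -c "
from bench import arm, get_image, get_calibration, read_state
print(arm.job_done())"
```

```text
the job is handed in; nothing more can be done
None
```

Both panels were pushed home and square in the fence corner, lifted together in one grip, and hung on the free left peg; camera views show them straight and flat on the stand's face, and I handed the job in at about 41 s of the 72 s.

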